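Load the tacking jig with tubes and square up the strip

ROBOT

A 6-joint arm with a two-finger parallel gripper is mounted at the origin on the work surface. World frame = base frame: x ahead of the robot, y to its left, z up, the work surface at z = 0. Lengths are in m, angles in degrees, forces in N, time in s.
With the tool pointing down it reaches from about 0.35 to 0.875 m from the base axis. Payload 4.2 kg.
Tool frame: the origin (TCP) lies at the very end of the fingers, on their centre line; the grasp point (between the pads) lies 19 mm behind it; z points along the fingers, x is the direction in which the jaws open and shut, and the axes are right-handed (so a half turn about z gives the same grasp; the last joint's range is limited). The gripper opens to 87 mm and grips with 3 to 60 N. Pads are 19 mm wide; open, the fingers measure 117 mm over their backs; the gripper's body (75 mm by 190 mm) begins 51 mm behind the grasp point.
Start: joints at [87.067, 22.042, 0.453, 0, -68.411, -14.817], TCP at [0.191, 0.595, 0.223] pointing down, gripper open.
Joint ranges: [-179.83, 179.83], [-69.29, 118.12], [-61.27, 80.66], [-181.25, 117.63], [-171.15, -9.14], [-177.46, 177.46]. Speed limits (degrees/s): [159.86, 159.86, 180, 180, 180, 180].

INTERFACE

Orientations are given as a 3x3 rotation matrix whose columns are the frame's x, y, z axes.
In Python, from station import r gives the robot as it stands.
- The arm moves only by the tool move_arm, never from a script. Its argument "series" is a list that holds one entry, the list of rows, each a list of 7 numbers: the shift along the tool's x, y, z in cm, then the turn, a rotation vector about the tool's x, y, z in degrees, then the opening, from -1 (shut) to 1 (fully open). In form: [[[dx, dy, dz, wx, wy, wz, fingers], ...]]. A call has 1 to 12 rows; each row shifts and turns the commanded pose from where the row before left it, along the tool's axes as they then stand; what a row does not reach is not made up. A row lasts 1/8 s, in which the tool goes at most 62.5 mm and 10.7 degrees, less where a joint would pass 70% of its speed; a pose out of reach is approached as far as the arm can. A call is refused whole if a number of a shift passes 6.25 or a number of a turn 10.7, either way. A call with a gripper value outside its range is refused whole. The fingers move at their own pace and stop on an object; the grip force is fixed at half the most. Time passes only in rows, so rows that do not move let the fingers close. It gives the time, the measured TCP pose, the force and the opening at its end, in the units of the state.
- r.sense(): the state, without advancing time (a new reading comes with each control period).
- r.capture(name): name is "side" or "top" or "wrist"; returns a dict with "color" (420x560x3 uint8, blue, green, red), "fx", "fy", "cx", "cy" (pixels), "rvec" (rotation vector, rad) and "tvec" (3), from world to camera coordinates, as OpenCV has them; the wrist camera has in their place "tool_from_camera" (4x4, takes a point from camera to tool coordinates, whose origin is the TCP and whose axes are the tool frame's). Camera axes: x right, y down, z forward; pixel columns grow to the right and rows downward; lengths in m; the calibration is good to about 2 mm. The wrist camera is an equidistant fisheye: a pixel r from the principal point sees the ray r / f radians off the axis. A picture is of the moment at which its call begins: read the wrist's pose just before it. There is no depth.
- r.finish_job(): hands the job in, once; it reports no verdict.
The state is a dict: "time_s": time; "joints": joint angles; "joint_velocities": joint speeds; "effort": joint torques, N m; "tcp_pos": TCP position; "ee_rot": TCP orientation; "wrist_force": force on the tool from outside, world axes, zero at the start; "moment": the same for the moment, N m; "gripper_width": opening from 0.0 (shut) to 1.0 (fully open).
Only numpy, scipy, OpenCV 4.12 (cv2) and the standard library are available. Lean on these libraries where they do the work, as an engineer would, in place of code of your own. Each camera call takes 0.05 s, during which the arm holds its last target.

TASK

Set up the next tacking job: raise the red clamp bar of the vee jig, let every tube from the rack roll down the ramp and settle fully in the vee, then press the clamp bar fully down onto them. Also push the flat steel strip square and flush into the corner of the yellow fences, its long side against the long fence. Leave the hammer, the green can and the orange jar where they are.

Things in the scene. Friction and masses are not known exactly. Their poses are not given: they have to be found in the camera images.
- jig: Vee jig, fixed. Origin: centre of its underside, on the bench; x points down the ramp to the vee, y along the vee, z up. Steel ramp 300 mm wide in y, then a brass vee, blue end plates 33 mm high at y = +-150 to 158 mm, hinge posts 65 mm high at x = 109 to 135 mm. The clamp bar covers the vee even when raised, so tubes get in only by rolling under it from the ramp.
- jig_ramp (a point): Point on the ramp's upper face (jig frame x = -50, y = 0, 45 mm above the bench), a good line on which to let tubes go. The ramp falls at 13 degrees from x = -100 mm (56 mm high) to the lip at x = 22 mm (28 mm high). A tube let go lying across the ramp rolls by itself into the vee. Axes as the jig's.
- jig_vee (a point): Middle of the vee, where the axis of a settled tube runs (jig frame x = 40, y = 0, z = 33 mm). 90 degree vee along y, bottom 10 mm above the bench, front lip 28 mm, far face to 50 mm. It is 300 mm long: three tubes fit end to end, anywhere that is clear of each other. A settled tube lies about 10 mm lower than at the lip. Axes as the jig's.
- clamp (a joint): Hinge of the red clamp bar (282 x 24 x 14 mm, along y over the vee; hinge 78 mm behind it), rad. 0: down, its rubber face just on settled tubes (stops at -0.02 if empty). Grows as raised, to its stop at 0.5, bar 37 mm higher, where tubes pass freely below. Stiff: stays where left; at the tab about 10 N lifts it, 4 N presses it down. Starts between 0 and 0.1.
- clamp_grip (a point): Grip point in the black upright tab in the middle of the clamp bar. The tab is 16 mm wide along the jig's y, 22 mm along x and rises 46 mm above the bar; this point is 17 mm below its top. It swings with the bar about the hinge. Pinch it from above across the 16 mm width.
- clamp_hinge (a point): A point on the clamp bar's hinge axis (jig frame x = 118 mm, y = 0, 55.6 mm above the bench). Axes as the jig's.
- plate: Squaring plate, fixed: dark steel 260 x 210 x 8 mm (x = -150 to 110, y = -117 to 92 mm) with two yellow fences 22 mm high on it. Origin at bench level. The long fence runs along x (-125 to 105 mm), inner face at y = 70 mm; the short fence runs along y (-50 to 70 mm), inner face at x = 90 mm.
- corner (a point): The inner corner of the two fences, on the plate's upper surface (plate frame x = 90, y = 70, z = 8 mm). Axes as the plate's.
- strip_c (a point): Centre of the flat steel strip: 120 mm long (its x), 50 mm wide (its y), 12 mm thick, 0.5 kg; starts lying askew on the squaring plate, about 7 to 10 cm from its place. Pushed home its centre is at x = 30, y = 45 mm in the plate frame. It slides under a few newtons.
- hammer: Bystander: hammer lying behind the jig. Leave alone.
- can: Bystander: green can 140 mm tall, 66 mm across. Leave alone.
- tin: Bystander: orange jar 60 mm tall, 70 mm across. Leave alone.
- tube1_c (a point): Centre of steel tube 1 of up to 3 alike (2 or 3 present): 80 mm long, 32 mm diameter, about 0.17 kg; y is its axis. Starts lying in a plywood rack 12 mm thick, left or right of the jig, axis 28 mm above the bench, between 7 mm chocks near its ends; the places are side by side, 80 mm apart. On the level it does not roll far by itself.
- tube2_c (a point): Centre of steel tube 2 of up to 3 alike (2 or 3 present): 80 mm long, 32 mm diameter, about 0.17 kg; y is its axis. Starts lying in a plywood rack 12 mm thick, left or right of the jig, axis 28 mm above the bench, between 7 mm chocks near its ends; the places are side by side, 80 mm apart. On the level it does not roll far by itself.
- tube3_c (a point): Centre of steel tube 3 of up to 3 alike (2 or 3 present): 80 mm long, 32 mm diameter, about 0.17 kg; y is its axis. Starts lying in a plywood rack 12 mm thick, left or right of the jig, axis 28 mm above the bench, between 7 mm chocks near its ends; the places are side by side, 80 mm apart. On the level it does not roll far by itself.
Mind the look-alikes: they are no part of the job. Leave any turquoise look-alike of the part that bears tube1_c alone.

How it is judged:
By the outcome, as a careful person would: the job done as asked, in the order asked, and still so for the second after the job is handed in, with the robot touching nothing.
Of tube1, tube2, tube3 only 2 to 3 are there at a start; the rules pass over those that are not, and their reading is None.
At some moment in a run one of strip may be knocked a few centimetres aside while the robot is not near it.
Once in a run the grip may slacken for a moment while it holds something.
It also fails if it takes over 208 s, if anything falls off the work surface, if the arm or the gripper's body presses on something with over 40 N, if the wrist force passes 120 N, or if a joint passes its speed limit or range.

## Working session

There is one attempt and no reset: what is moved stays moved. The work goes in short steps, Python scripts to look and compute and a tool call to move; the robot and the scene stay as the last step left them, time stands still between calls to the robot, and variables do not carry over. Pictures are saved under pics/ and viewed, and the job is handed in when it is done.

Besides the shell and the picture viewer there is one more tool, called after "Request:" as name([rows], argument=value, ...), one row to a line, values as JSON. move_arm: Moves the arm, as the interface text tells. Its arguments: {"type":"object","properties":{"series":{"type":"array","items":{"type":"array","items":{"type":"array","items":{"type":"number"}}}}},"required":["series"]}

```bash
ls; mkdir -p pics
python3 - <<'E'
from station import r
import cv2
s=r.sense()
for k,v in s.items(): print(k,v)
for n in ("side","top","wrist"):
    c=r.capture(n); cv2.imwrite(f"pics/{n}0.png",c["color"])
    print(n,{k:v for k,v in c.items() if k!="color"})
E
```

```text
pics
time_s 0.0
joints [ 8.70671830e+01  2.20913580e+01  3.80123738e-01 -2.82327091e-02
 -6.84141993e+01 -1.48169718e+01]
joint_velocities [ 0.08105501 -0.06059785  0.04619861 -0.01834501  0.04877005 -0.0139729 ]
effort [ 2.34495528e-04 -3.90673149e+01  1.87408787e+01  4.21999320e+00
  1.10257510e-02 -1.88673694e-04]
tcp_pos [0.19033503 0.59466804 0.22145766]
ee_rot [[-3.05033277e-01 -9.52341522e-01 -5.69605164e-04]
 [-9.52339074e-01  3.05033787e-01 -2.16287365e-03]
 [ 2.23354320e-03 -1.17291183e-04 -9.99997499e-01]]
wrist_force [ 0.25138952  0.68002828 -0.09168328]
moment [0.05638525 0.0391844  0.03132312]
gripper_width 0.9987814926325631
side {'fx': 381.900869283876, 'fy': 381.900869283876, 'cx': 274.1757775102507, 'cy': 208.56315963657, 'rvec': array([ 0.25826456, -2.70333946,  1.42231388]), 'tvec': array([0.45594521, 0.10072793, 0.87314585])}
top {'fx': 413.16603082133906, 'fy': 413.16603082133906, 'cx': 278.1217558940429, 'cy': 208.484552971914, 'rvec': array([ 2.146743  , -2.18607339,  0.1058305 ]), 'tvec': array([0.02949688, 0.46694449, 1.05764748])}
wrist {'fx': 325.19226210127806, 'fy': 325.19226210127806, 'cx': 275.888177916026, 'cy': 211.27051624645614, 'tool_from_camera': array([[ 9.99999116e-01, -3.31453463e-04, -1.28780906e-03,
        -9.21054803e-05],
       [ 6.96040089e-04,  9.55644520e-01,  2.94521758e-01,
        -8.02781020e-02],
       [ 1.13306741e-03, -2.94522394e-01,  9.55643906e-01,
        -1.62363446e-01],
       [ 0.00000000e+00,  0.00000000e+00,  0.00000000e+00,
         1.00000000e+00]])}
```

View pics/side0.png

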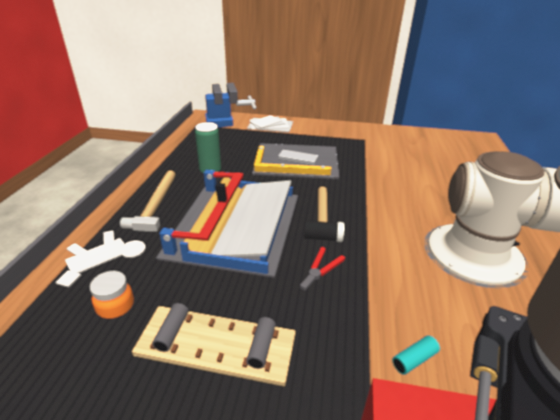

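View pics/top0.png

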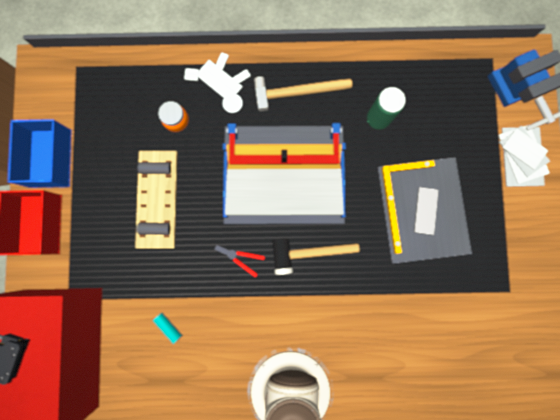

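View pics/wrist0.png

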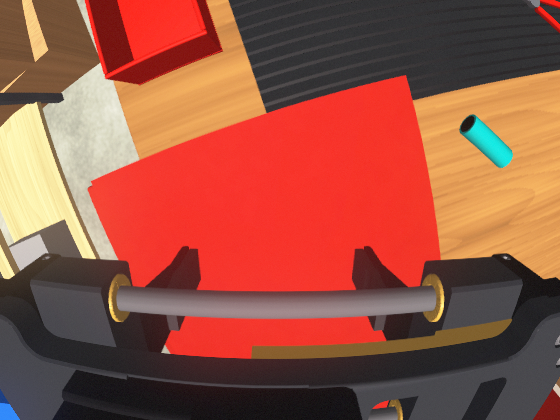

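The side view shows the rack (215,345) with two tubes; the top view shows two tubes at (154,168) and (154,229), the jig at (284,175), the tab at (284,156), the plate at (425,210) and the strip at (427,211). The turquoise decoy is at (167,328). I'll zoom in to measure.

```bash
cat > h.py <<'E'
import numpy as np, cv2
from station import r
def cast(c,pts,z):
    """pixels -> world points on plane z (fixed cameras)"""
    R=cv2.Rodrigues(c["rvec"])[0]; t=c["tvec"]
    K=np.array([[c["fx"],0,c["cx"]],[0,c["fy"],c["cy"]],[0,0,1]])
    o=-R.T@t; pts=np.atleast_2d(np.asarray(pts,float))
    d=(np.linalg.inv(K)@np.c_[pts,np.ones(len(pts))].T).T@R
    return o+d*((z-o[2])/d[:,2])[:,None]
def proj(c,P):
    K=np.array([[c["fx"],0,c["cx"]],[0,c["fy"],c["cy"]],[0,0,1]])
    return cv2.projectPoints(np.atleast_2d(np.asarray(P,float)),c["rvec"],c["tvec"],K,None)[0][:,0]
def wcast(c,s,pts,z):
    pts=np.atleast_2d(np.asarray(pts,float)); u=(pts-[c["cx"],c["cy"]])/c["fx"]
    th=np.linalg.norm(u,axis=1); k=np.sin(th)/np.maximum(th,1e-9)
    d=np.c_[u*k[:,None],np.cos(th)]; T=c["tool_from_camera"]; R=s["ee_rot"]
    d=d@T[:3,:3].T@R.T; o=s["tcp_pos"]+R@T[:3,3]
    return o+d*((z-o[2])/d[:,2])[:,None]
def wproj(c,s,P):
    P=np.atleast_2d(np.asarray(P,float)); T=c["tool_from_camera"]; R=s["ee_rot"]
    p=(P-s["tcp_pos"])@R; p=(p-T[:3,3])@T[:3,:3]
    rr=np.hypot(p[:,0],p[:,1]); th=np.arctan2(rr,p[:,2])
    return np.c_[p[:,0],p[:,1]]/rr[:,None]*th[:,None]*c["fx"]+[c["cx"],c["cy"]]
def crop(img,x0,y0,x1,y1,k,name):
    cv2.imwrite("pics/"+name,cv2.resize(img[y0:y1,x0:x1],None,fx=k,fy=k,interpolation=cv2.INTER_CUBIC))
def tool():
    s=r.sense(); R=s["ee_rot"]
    print("t",round(s["time_s"],2),"tcp",s["tcp_pos"].round(4),"x",R[:,0].round(3),"z",R[:,2].round(3),"F",s["wrist_force"].round(1),"w",round(s["gripper_width"],3))
    return s
E
python3 - <<'E'
from h import *
c=r.capture("top")
crop(c["color"],215,110,355,235,5,"jig.png")
crop(c["color"],370,145,480,270,4,"plate.png")
crop(c["color"],125,140,185,255,5,"rack.png")
E
```

```text
(no output)
```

View pics/jig.png

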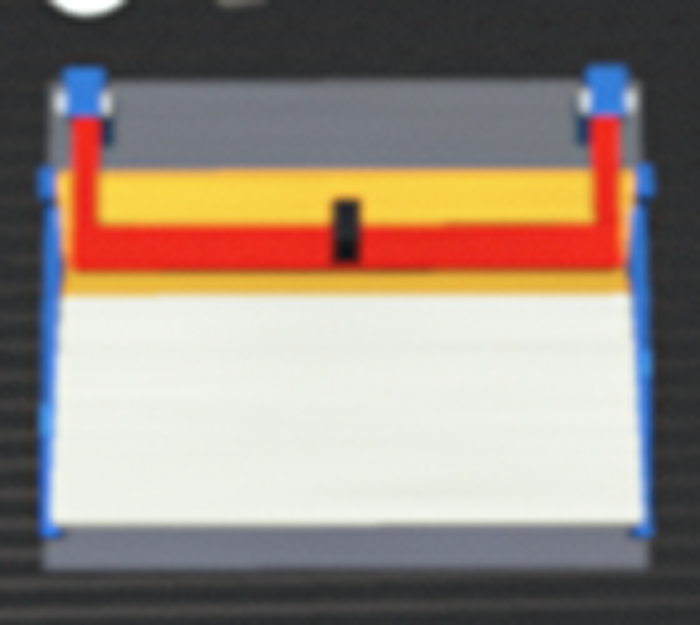

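View pics/plate.png

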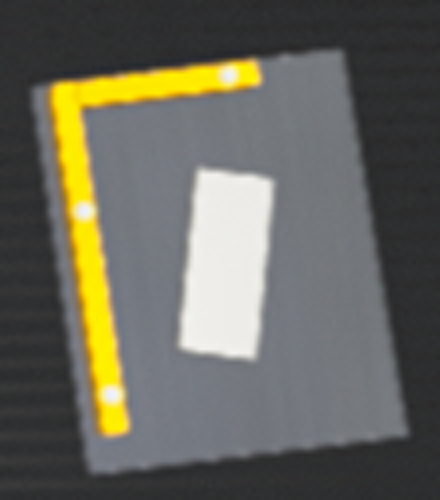

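View pics/rack.png

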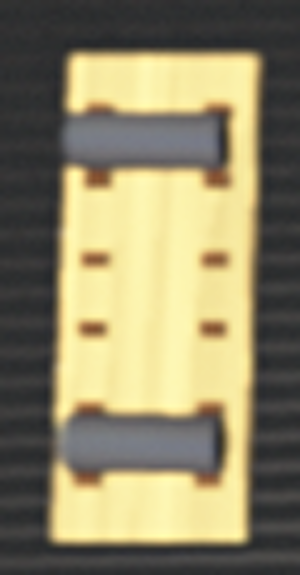

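Run:
```python
from h import *
c=r.capture("top"); np.set_printoptions(precision=4,suppress=True)
J=lambda p:np.array(p)/5+[215-.4,110-.4]
rt=cast(c,J([(51,525),(645,525)]),.056); lp=cast(c,J([(66,293),(628,292)]),.028)
print("ramp",rt,lp)
po=cast(c,J([(85,67),(85,116),(606,65),(606,115)]),.065); print("posts",po)
tab=cast(c,J([(346,200)]),.11); print("tab top far edge?",tab)
P=lambda p:np.array(p)/4+[370-.4,145-.4]
pc=cast(c,P([(32,87),(343,50),(409,435),(90,473)]),.008); print("plate",pc)
f=cast(c,P([(83,108),(130,432),(261,84)]),.030); print("fence inner",f)
img=c["color"].astype(int)
m=((img.min(2)>190)&(img.max(2)-img.min(2)<40)).astype(np.uint8)
m2=m.copy()*0; m2[175:245,405:445]=m[175:245,405:445]
cn=max(cv2.findContours(m2,0,cv2.CHAIN_APPROX_NONE)[0],key=cv2.contourArea)
b=cv2.boxPoints(cv2.minAreaRect(cn)); sb=cast(c,b,.020); print("strip",sb,sb.mean(0))
print([np.linalg.norm(sb[i]-sb[(i+1)%4]) for i in range(4)])
# tubes
m=((img.max(2)-img.min(2)<40)&(img.max(2)>60)).astype(np.uint8)
m2=m*0; m2[140:255,125:185]=m[140:255,125:185]
m2=cv2.morphologyEx(m2,cv2.MORPH_OPEN,np.ones((3,3)))
for k in cv2.findContours(m2,0,cv2.CHAIN_APPROX_NONE)[0]:
    if cv2.contourArea(k)>150:
        b=cv2.boxPoints(cv2.minAreaRect(k)); w=cast(c,b,.036); print("tube",b,w.mean(0),w)
```

```text
ramp [[ 0.451   0.1565  0.056 ]
 [ 0.4455 -0.1447  0.056 ]] [[ 0.5762  0.1518  0.028 ]
 [ 0.5711 -0.1443  0.028 ]]
posts [[ 0.6866  0.1367  0.065 ]
 [ 0.6608  0.1368  0.065 ]
 [ 0.6824 -0.1314  0.065 ]
 [ 0.6561 -0.1305  0.065 ]]
tab top far edge? [[0.603  0.0042 0.11  ]]
plate [[ 0.5777 -0.2476  0.008 ]
 [ 0.5989 -0.4571  0.008 ]
 [ 0.3415 -0.4844  0.008 ]
 [ 0.3205 -0.2746  0.008 ]]
fence inner [[ 0.5586 -0.2751  0.03  ]
 [ 0.3469 -0.2956  0.03  ]
 [ 0.5724 -0.3925  0.03  ]]
strip [[ 0.3998 -0.3327  0.02  ]
 [ 0.5175 -0.3505  0.02  ]
 [ 0.5114 -0.4007  0.02  ]
 [ 0.3939 -0.3824  0.02  ]] [ 0.4557 -0.3666  0.02  ]
[np.float64(0.11896769690017042), np.float64(0.05059138784676316), np.float64(0.1188977350900575), np.float64(0.050038831910902824)]
tube [[135. 223.]
 [168. 223.]
 [168. 234.]
 [135. 234.]] [0.4203 0.3486 0.036 ] [[0.4353 0.3915 0.036 ]
 [0.4337 0.3061 0.036 ]
 [0.4053 0.3058 0.036 ]
 [0.4069 0.391  0.036 ]]
tube [[137. 162.]
 [169. 162.]
 [169. 173.]
 [137. 173.]] [0.5802 0.3468 0.036 ] [[0.5956 0.3891 0.036 ]
 [0.594  0.305  0.036 ]
 [0.5647 0.3047 0.036 ]
 [0.5663 0.3886 0.036 ]]
```

```bash
cat >> h.py <<'E'
def rz(deg): 
    a=np.radians(deg); return np.array([[np.cos(a),-np.sin(a),0],[np.sin(a),np.cos(a),0],[0,0,1]])
def plan(pos,heading,tilt=0):
    """heading: world angle of tool x, tool down. prints turn (tool rotvec deg) then shift in the turned tool axes, cm"""
    from scipy.spatial.transform import Rotation as Ro
    s=tool(); R=s["ee_rot"]
    T=rz(heading)@np.diag([1,-1,-1.]) @ Ro.from_euler('x',tilt,degrees=True).as_matrix()
    rv=Ro.from_matrix(R.T@T).as_rotvec(degrees=True)
    print("turn",rv.round(2),"then shift cm",(T.T@(np.array(pos)-s["tcp_pos"])*100).round(2))
E
python3 - <<'E'
from h import *
plan([.5897,.0038,.16],-91)
E
```

```text
t 0.25 tcp [0.1904 0.595  0.2221] x [-0.305 -0.952  0.001] z [-0.    -0.001 -1.   ] F [ 0.9  0.3 -0.6] w 1.001
turn [ 1.000e-02 -5.000e-02 -1.676e+01] then shift cm [ 58.42 -40.95   6.21]
```

Request:
move_arm([
  [[0,0,0,0,0,-8.4,1],[0,0,0,0,0,-8.4,1],[5,-3.5,0,0,0,0,1],[5,-3.5,0,0,0,0,1],[5,-3.5,0,0,0,0,1],[5,-3.5,0,0,0,0,1],[5,-3.5,0,0,0,0,1],[5,-3.5,0,0,0,0,1],[5,-3.5,0,0,0,0,1],[5,-3.5,0,0,0,0,1],[5,-3.5,0,0,0,0,1],[5,-3.5,0,0,0,0,1]],
])

```text
time_s: 1.75
tcp_pos: [0.5331, 0.0877, 0.2228]
ee_rot: [[-0.016, -1.0, 0.001], [-1.0, 0.016, 0.0], [-0.0, -0.001, -1.0]]
wrist_force: [1.1, 1.0, 0.6]
gripper_width: 0.999
```

Run:
```python
from h import *
plan([.5897,.0038,.16],-91)
s=r.sense(); c=r.capture("wrist"); cv2.imwrite("pics/w1.png",c["color"])
```

```text
t 1.75 tcp [0.5331 0.0877 0.2228] x [-0.016 -1.    -0.   ] z [ 0.001  0.    -1.   ] F [1.1 1.  0.6] w 0.999
turn [-0.03  0.02  0.06] then shift cm [ 8.29 -5.81  6.28]
```

View pics/w1.png

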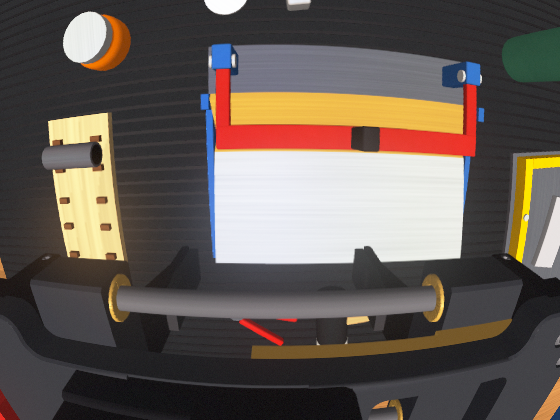

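Run:
```python
from h import *
s=r.sense(); c=r.capture("wrist"); crop(c["color"],330,100,410,170,8,"w1tab.png"); crop(c["color"],20,100,140,270,4,"w1rack.png")
c2=r.capture("side"); crop(c2["color"],150,160,310,280,5,"side1.png")
t=np.array([.5897,.0038]); 
for z in (.063,.11): print(z,wproj(c,s,[[.5897-.011,.0038+.008,z],[.5897+.011,.0038-.008,z]]).round(1), proj(c2,[[.5897,.0038,z]]))
```

```text
0.063 [[345.9 151.4]
 [361.5 129.9]] [[222.82216873 202.02251797]]
0.11 [[357.2 157.7]
 [375.3 132.8]] [[221.5122526  185.27864002]]
```

View pics/w1tab.png

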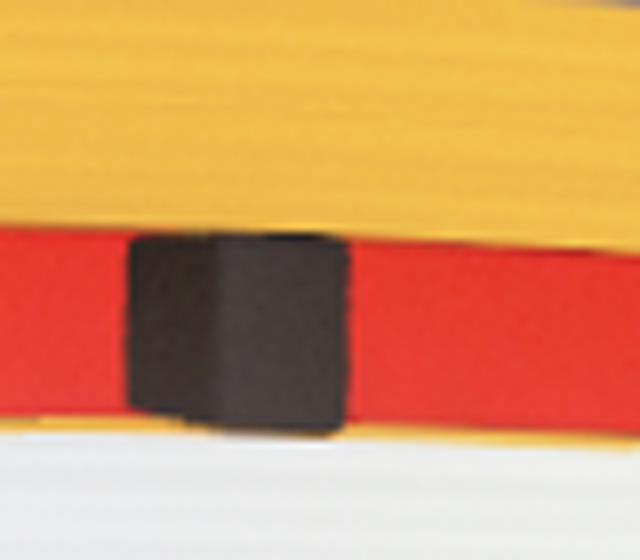

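View pics/side1.png

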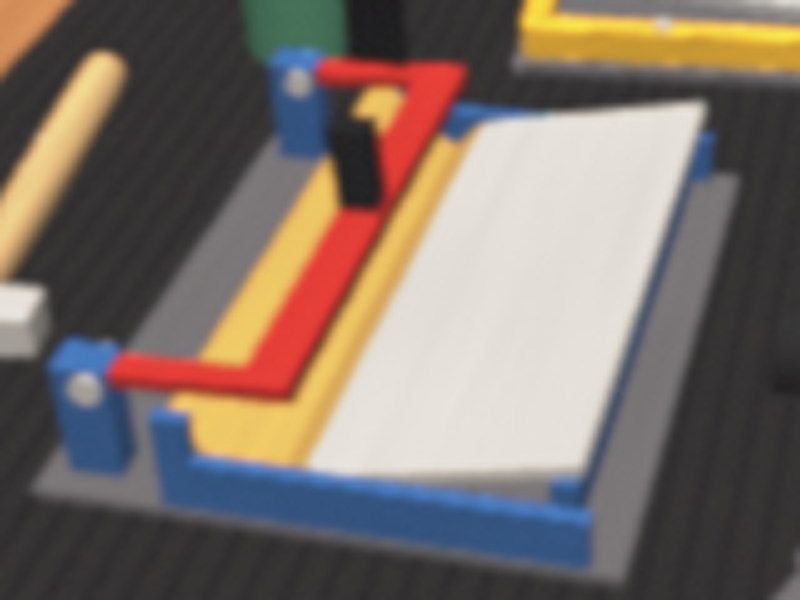

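View pics/w1rack.png

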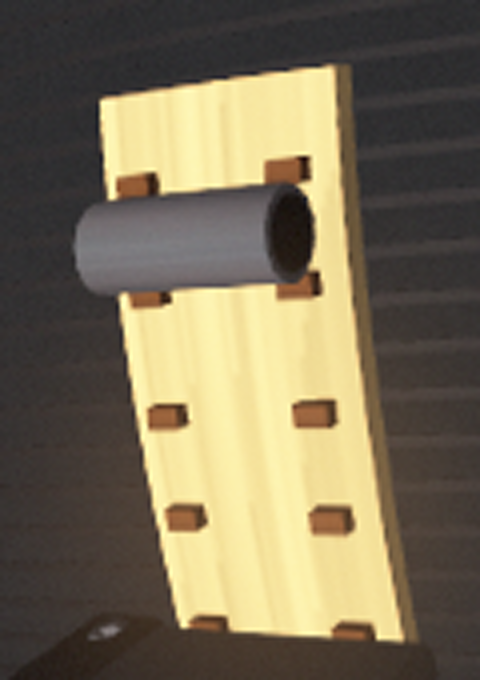

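Request:
move_arm([
  [[4.1,-3,2,0,0,0,0.2],[4.1,-3,2,0,0,0,0],[0,0,2.5,0,0,0,0],[0,0,2.5,0,0,0,0],[0,0,2.5,0,0,0,0],[0,0,2.6,0,0,0,0],[0,0,0,0,0,0,0],[0,0,0,0,0,0,-1],[0,0,0,0,0,0,-1],[0,0,0,0,0,0,-1],[0,0,0,0,0,0,-1]],
])

```text
time_s: 3.28
tcp_pos: [0.5911, 0.0054, 0.0824]
ee_rot: [[-0.016, -1.0, 0.001], [-1.0, 0.016, -0.002], [0.001, -0.001, -1.0]]
wrist_force: [-0.3, -3.8, 2.2]
gripper_width: 0.182
```

Run:
```python
from h import *
tool(); c=r.capture("side"); crop(c["color"],150,130,310,280,5,"side2.png")
c=r.capture("top");crop(c["color"],215,110,355,235,5,"top2.png")
```

```text
t 3.27 tcp [0.5911 0.0054 0.0824] x [-0.016 -1.     0.001] z [ 0.001 -0.002 -1.   ] F [-0.3 -3.8  2.2] w 0.182
```

View pics/side2.png

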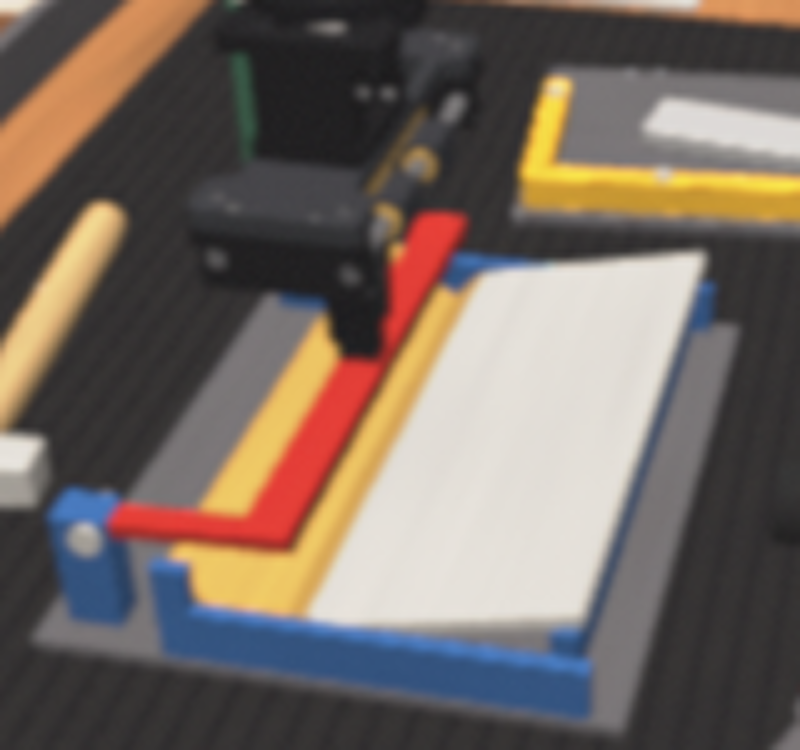

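Request:
move_arm([
  [[0,-0.2,-0.53,-4,0,0,-1],[0,-0.2,-0.53,-4,0,0,-1],[0,-0.2,-0.53,-4,0,0,-1],[0,-0.2,-0.53,-4,0,0,-1],[0,-0.2,-0.53,-4,0,0,-1],[0,-0.2,-0.53,-4,0,0,-1],[0,0,0,0,0,0,-1]],
])

```text
time_s: 4.25
tcp_pos: [0.6062, 0.0052, 0.1097]
ee_rot: [[-0.017, -0.91, -0.414], [-1.0, 0.016, 0.006], [0.002, 0.414, -0.91]]
wrist_force: [-5.3, -3.7, 0.5]
gripper_width: 0.179
```

Request:
move_arm([
  [[0,-0.1,-0.27,-2,0,0,-1],[0,0,0,0,0,0,-1]],
])

```text
time_s: 4.5
tcp_pos: [0.6078, 0.0052, 0.1117]
ee_rot: [[-0.017, -0.896, -0.444], [-1.0, 0.016, 0.006], [0.002, 0.444, -0.896]]
wrist_force: [-5.1, -4.7, -1.2]
gripper_width: 0.184
```

Request:
move_arm([
  [[0,-0.1,-0.27,-2,0,0,-1],[0,0,0,0,0,0,-1]],
])

```text
time_s: 4.75
tcp_pos: [0.6092, 0.0051, 0.1133]
ee_rot: [[-0.017, -0.879, -0.477], [-1.0, 0.016, 0.007], [0.001, 0.477, -0.879]]
wrist_force: [-6.7, -5.3, -2.8]
gripper_width: 0.182
```

Run:
```python
from h import *
tool(); c=r.capture("side"); crop(c["color"],150,130,310,280,5,"side3.png")
```

```text
t 4.75 tcp [0.6092 0.0051 0.1133] x [-0.017 -1.     0.001] z [-0.477  0.007 -0.879] F [-6.7 -5.3 -2.8] w 0.182
```

View pics/side3.png

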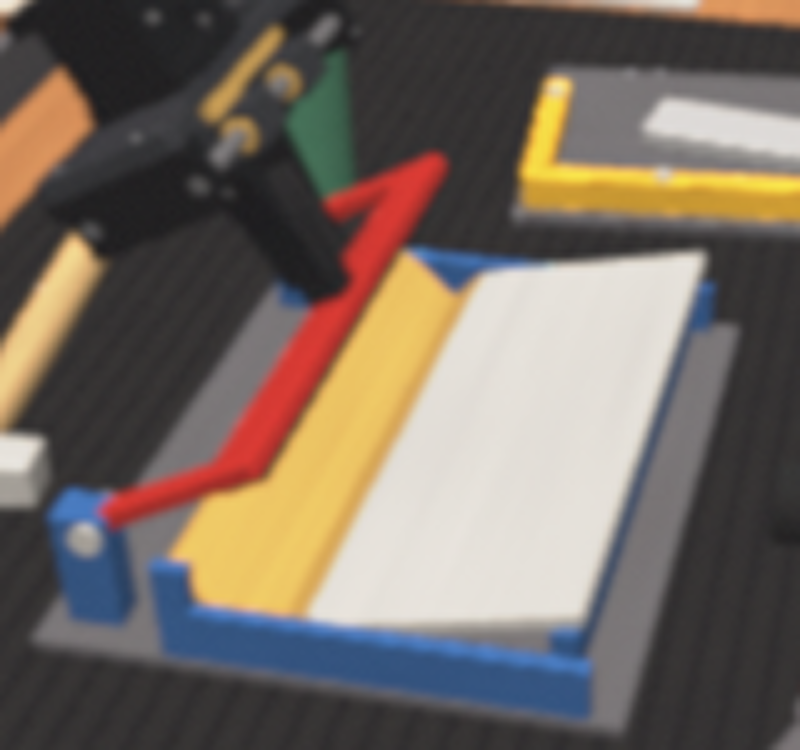

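Request:
move_arm([
  [[0,-0.1,-0.27,-2,0,0,-1],[0,0,0,0,0,0,-1]],
])

```text
time_s: 5.05
tcp_pos: [0.6091, 0.0051, 0.1137]
ee_rot: [[-0.018, -0.858, -0.513], [-1.0, 0.016, 0.008], [0.001, 0.513, -0.859]]
wrist_force: [-11.9, -4.2, -6.6]
gripper_width: 0.181
```

Request:
move_arm([
  [[0,-0.1,-0.27,-2,0,0,-1],[0,0,0,0,0,0,-1]],
])

```text
time_s: 5.3
tcp_pos: [0.6092, 0.0051, 0.1143]
ee_rot: [[-0.019, -0.836, -0.548], [-1.0, 0.016, 0.009], [0.001, 0.548, -0.836]]
wrist_force: [-15.9, -5.1, -9.5]
gripper_width: 0.178
```

Request:
move_arm([
  [[0,0,0,0,0,0,0],[0,0,0,0,0,0,0],[0,0,0,0,0,0,0],[0,0,-2,0,0,0,0],[0,0,-3,0,0,0,0],[0,0,-4,0,0,0,0],[0,0,0,8.3,0,0,0],[0,0,0,8.3,0,0,0],[0,0,0,8.3,0,0,0],[0,0,0,8.3,0,0,0],[0,0,-3,0,0,0,0]],
])

```text
time_s: 6.68
tcp_pos: [0.6575, 0.005, 0.2217]
ee_rot: [[-0.016, -1.0, 0.012], [-1.0, 0.016, -0.001], [0.001, -0.012, -1.0]]
wrist_force: [1.1, 0.4, 0.4]
gripper_width: 0.499
```

Run:
```python
from h import *
c=r.capture("side"); crop(c["color"],150,130,310,280,5,"side4.png")
plan([.5802,.3468,.20],-1)
plan([.5802,.3468,.20],179)
print(r.sense()["joints"].round(1))
```

```text
t 6.72 tcp [0.6631 0.0052 0.2299] x [-0.015 -1.     0.   ] z [ 0.027 -0.001 -1.   ] F [ 1.6 -0.3  5.6] w 0.497
turn [ -1.19  -1.23 -89.85] then shift cm [ -8.88 -34.01   2.99]
t 6.72 tcp [0.6631 0.0052 0.2299] x [-0.015 -1.     0.   ] z [ 0.027 -0.001 -1.   ] F [ 1.6 -0.3  5.6] w 0.497
turn [-1.23  1.19 90.14] then shift cm [ 8.88 34.01  2.99]
[ 14.6  24.7   5.5   0.5 -69.3  74.4]
```

View pics/side4.png

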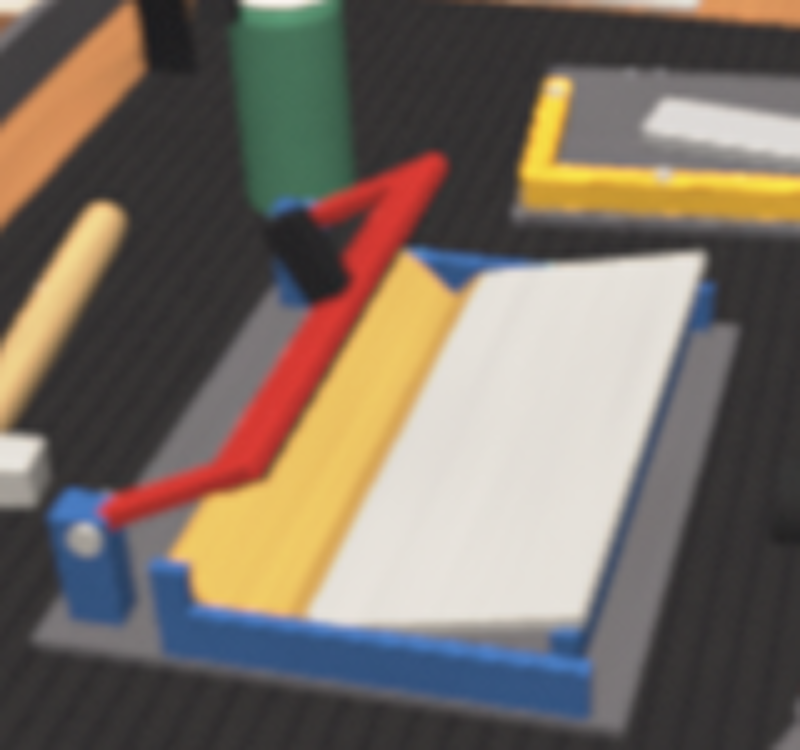

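Request:
move_arm([
  [[0,0,0,0,0,10,0.4],[0,0,0,0,0,10,0.4],[0,0,0,0,0,10,0.4],[0,0,0,0,0,10,0.4],[0,0,0,0,0,10,0.4],[0,0,0,0,0,10,0.4],[0,0,0,0,0,10,0.4],[0,0,0,0,0,10,0.4],[0,0,0,0,0,10,0.4]],
])

```text
time_s: 7.85
tcp_pos: [0.6645, 0.0058, 0.2257]
ee_rot: [[-0.999, 0.022, 0.024], [0.022, 1.0, 0.001], [-0.024, 0.001, -1.0]]
wrist_force: [-0.3, 0.7, 0.1]
gripper_width: 0.7
```

Request:
move_arm([
  [[1.5,5.5,0,0,0,0,0.4],[1.5,5.5,0,0,0,0,0.4],[1.5,5.5,0,0,0,0,0.4],[1.5,5.5,0,0,0,0,0.4],[1.5,5,0,0,0,0,0.4],[0.5,3,0,0,0,0,0.4],[0,0,0,0,0,0,0.4]],
])

```text
time_s: 8.72
tcp_pos: [0.5884, 0.3096, 0.2236]
ee_rot: [[-1.0, 0.013, 0.023], [0.013, 1.0, 0.002], [-0.023, 0.002, -1.0]]
wrist_force: [0.1, 0.1, -0.1]
gripper_width: 0.702
```

Run:
```python
from h import *
plan([.5802,.3468,.20],179)
s=r.sense();c=r.capture("wrist"); cv2.imwrite("pics/w2.png",c["color"])
print(wproj(c,s,[[.5802,.3468,.028],[.4203,.3486,.028]]))
```

```text
t 8.72 tcp [0.5884 0.3096 0.2236] x [-1.     0.013 -0.023] z [ 0.023  0.002 -1.   ] F [ 0.1  0.1 -0.1] w 0.702
turn [0.11 1.3  0.25] then shift cm [0.88 3.7  2.36]
[[286.63168066 216.95068885]
 [416.62524082 217.20240423]]
```

View pics/w2.png

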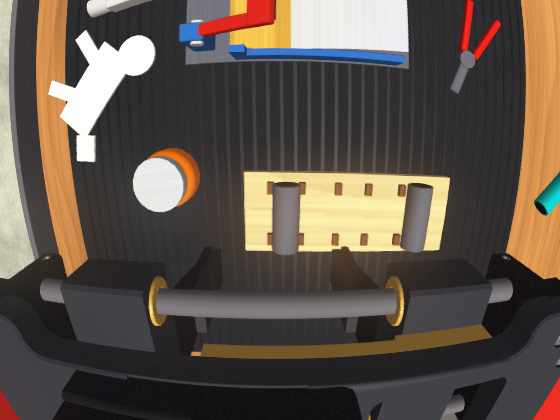

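Run:
```python
from h import *
s=r.sense();c=r.capture("wrist"); img=c["color"].astype(int)
m=((img.max(2)-img.min(2)<30)).astype(np.uint8)
for x0,x1 in((262,315),(385,440)):
    pts=[]
    for y in range(195,236,4):
        xs=np.where(m[y,x0:x1])[0]
        l=cv2.connectedComponents(m[y:y+1,x0:x1].copy())[1][0]
        # longest run
        b=max(range(1,l.max()+1),key=lambda k:(l==k).sum()); q=np.where(l==b)[0]
        pts.append((x0+q.mean(),y,len(q)))
    pts=np.array(pts); w=wcast(c,s,pts[:,:2],.028)
    f=np.polyfit(w[:,1],w[:,0],1); print(pts[[0,5,-1]].round(1),"x at y=.347:",np.polyval(f,.347),"slope",f[0])
for p in [(287,184),(286,252),(420,186),(413,250)]: print(p,wcast(c,s,[p],.028 if p[1]<200 else .036))
```

```text
[[286.  195.   27. ]
 [285.5 215.   26. ]
 [285.5 235.   26. ]] x at y=.347: 0.5815455254235071 slope 0.02126750017933144
[[419.  195.   25. ]
 [416.5 215.   24. ]
 [413.5 235.   24. ]] x at y=.347: 0.42106616049115136 slope 0.02014391668501635
(287, 184) [[0.57971543 0.30615754 0.028     ]]
(286, 252) [[0.58135985 0.3860313  0.036     ]]
(420, 186) [[0.42028399 0.30808299 0.028     ]]
(413, 250) [[0.42312197 0.38745389 0.036     ]]
```

Request:
move_arm([
  [[0,0,0,0,1.3,0.2,0.4],[0.4,1.8,3,0,0,0,0.4],[0.4,1.8,4,0,0,0,0.4],[0,0,4,0,0,0,0.4],[0,0,3,0,0,0,0.4],[0,0,2,0,0,0,0.4],[0,0,0,0,0,0,0.4]],
])

```text
time_s: 9.7
tcp_pos: [0.5808, 0.341, 0.0612]
ee_rot: [[-1.0, 0.022, -0.005], [0.022, 1.0, -0.002], [0.005, -0.003, -1.0]]
wrist_force: [-0.0, 0.5, 0.0]
gripper_width: 0.701
```

Run:
```python
from h import *
plan([.581,.346,.018],178.9)
s=r.sense();c=r.capture("wrist"); cv2.imwrite("pics/w3.png",c["color"])
```

```text
t 9.7 tcp [0.5808 0.341  0.0612] x [-1.     0.022  0.005] z [-0.005 -0.002 -1.   ] F [-0.   0.5  0. ] w 0.701
turn [-0.14 -0.29 -0.17] then shift cm [-0.01  0.5   4.32]
```

View pics/w3.png

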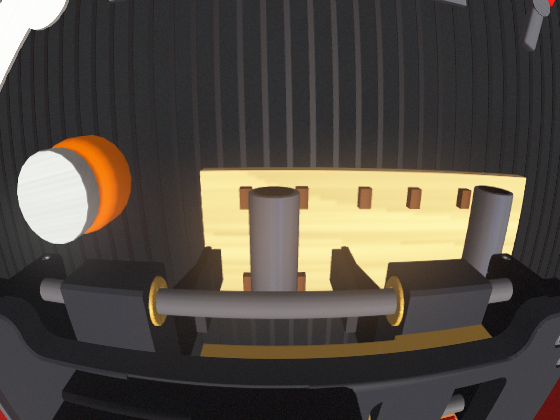

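Request:
move_arm([
  [[0,0.5,1.5,0,0,0,0.4],[0,0,1.4,0,0,0,0.4],[0,0,1.3,0,0,0,0.4],[0,0,0,0,0,0,0.4],[0,0,0,0,0,0,-1],[0,0,0,0,0,0,-1],[0,0,0,0,0,0,-1],[0,0,0,0,0,0,-1],[0,0,0,0,0,0,-1]],
])

```text
time_s: 10.88
tcp_pos: [0.5813, 0.348, 0.0215]
ee_rot: [[-1.0, 0.02, -0.001], [0.02, 1.0, 0.001], [0.001, 0.001, -1.0]]
wrist_force: [0.2, 0.8, 0.9]
gripper_width: 0.353
```

Request:
move_arm([
  [[0,0,0,0,0,0,0.1],[0,0,0,0,0,0,0.1],[0,0,0.4,0,0,0,0.1],[0,0,0,0,0,0,0.1],[0,0,0,0,0,0,-1],[0,0,0,0,0,0,-1],[0,0,0,0,0,0,-1],[0,0,0,0,0,0,-1]],
])

```text
time_s: 11.88
tcp_pos: [0.5811, 0.3478, 0.0171]
ee_rot: [[-1.0, 0.02, -0.001], [0.02, 1.0, 0.0], [0.001, 0.0, -1.0]]
wrist_force: [1.4, 0.0, -0.8]
gripper_width: 0.356
```

Request:
move_arm([
  [[0,0,-2,0,0,0,-1],[0,0,-4,0,0,0,-1],[0,0,-4,0,0,0,-1],[0,0,-3,0,0,0,-1],[0,0,0,0,0,0,-1]],
])

```text
time_s: 12.5
tcp_pos: [0.5822, 0.3487, 0.1496]
ee_rot: [[-1.0, 0.02, 0.002], [0.02, 1.0, 0.004], [-0.002, 0.004, -1.0]]
wrist_force: [0.3, 0.7, -2.4]
gripper_width: 0.36
```

Run:
```python
from h import *
R=rz(-1.0)[:2,:2]; o=np.array([.5497,.0045])
p=o+R@[-.055,.065]; print(p); plan([*p,.12],179)
p=o+R@[-.055,-.065]; print(p)
s=r.sense();c=r.capture("wrist"); cv2.imwrite("pics/w4.png",c["color"])
```

```text
[0.49584278 0.07044998]
t 12.5 tcp [0.5822 0.3487 0.1496] x [-1.     0.02  -0.002] z [ 0.002  0.004 -1.   ] F [ 0.3  0.7 -2.4] w 0.36
turn [ 0.22  0.13 -0.14] then shift cm [  8.15 -27.97   2.96]
[ 0.49357397 -0.05953022]
```

View pics/w4.png

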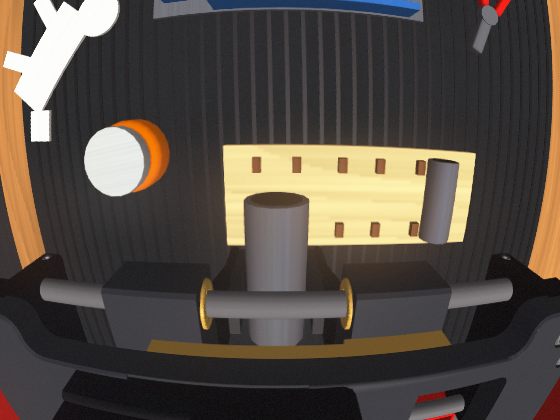

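Request:
move_arm([
  [[1.4,-4.7,0,0,0,0,-1],[1.4,-4.7,0,0,0,0,-1],[1.4,-4.7,0,0,0,0,-1],[1.4,-4.7,0,0,0,0,-1],[1.3,-4.6,0,0,0,0,-1],[1.2,-4.5,0,0,0,0,-1],[0,0,2,0,0,0,-1],[0,0,2,0,0,0,-1],[0,0,0,0,0,0,-1]],
])

```text
time_s: 13.68
tcp_pos: [0.492, 0.0692, 0.1042]
ee_rot: [[-1.0, 0.021, -0.009], [0.021, 1.0, -0.003], [0.009, -0.003, -1.0]]
wrist_force: [-0.3, 0.7, -2.4]
gripper_width: 0.36
```

Run:
```python
from h import *
plan([.4958,.0704,.059],179)
s=r.sense();c=r.capture("wrist"); cv2.imwrite("pics/w5.png",c["color"])
c=r.capture("side"); crop(c["color"],150,130,330,280,4,"side5.png")
```

```text
t 13.68 tcp [0.492  0.0692 0.1042] x [-1.     0.021  0.009] z [-0.009 -0.003 -1.   ] F [-0.3  0.7 -2.4] w 0.36
turn [-0.17 -0.52 -0.21] then shift cm [-0.38  0.12  4.52]
```

View pics/w5.png

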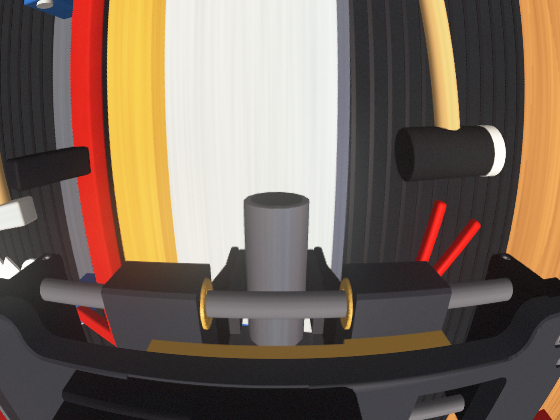

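View pics/side5.png

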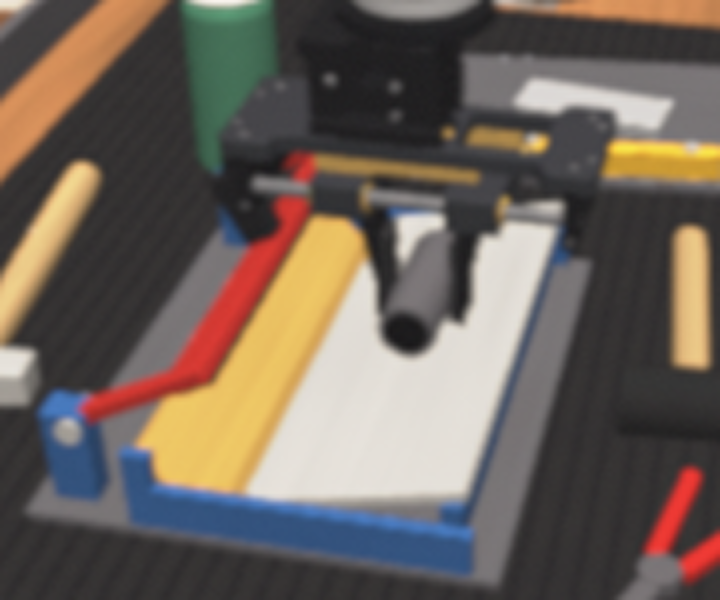

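Request:
move_arm([
  [[-0.1,0.1,2,0,-0.5,-0.2,-1],[0,0,1.5,0,0,0,-1],[0,0,0.7,0,0,0,-1],[0,0,0,0,0,0,-1],[0,0,0,0,0,0,-1]],
])

```text
time_s: 14.4
tcp_pos: [0.4963, 0.0717, 0.0659]
ee_rot: [[-1.0, 0.016, 0.008], [0.016, 1.0, 0.0], [-0.008, 0.001, -1.0]]
wrist_force: [0.1, 0.1, -2.5]
gripper_width: 0.356
```

Request:
move_arm([
  [[0.3,0,0.4,0,0.4,0,-1],[0,0,0.3,0,0,0,-1],[0,0,0,0,0,0,-1]],
])

```text
time_s: 14.78
tcp_pos: [0.4925, 0.0714, 0.0579]
ee_rot: [[-1.0, 0.017, -0.001], [0.017, 1.0, -0.0], [0.001, -0.0, -1.0]]
wrist_force: [0.6, -0.5, -2.8]
gripper_width: 0.36
```

Request:
move_arm([
  [[0,0,0,0,0,0,0.05],[0,0,0,0,0,0,0.05],[0,0,0,0,0,0,0.05],[0,0,-0.5,0,0,0,0.05],[0,0,-0.8,0,0,0,0.05],[0,0,-1,0,0,0,0.05],[0,0,-2,0,0,0,0.05],[0,0,-2,0,0,0,0.05],[0,0,-2,0,0,0,0.05],[0,0,-4,0,0,0,0.2]],
])

```text
time_s: 16.02
tcp_pos: [0.4916, 0.071, 0.1815]
ee_rot: [[-1.0, 0.017, -0.003], [0.017, 1.0, -0.001], [0.003, -0.001, -1.0]]
wrist_force: [0.4, 1.1, 0.3]
gripper_width: 0.566
```

Run:
```python
from h import *
plan([.421,.347,.15],179)
s=r.sense();c=r.capture("wrist"); cv2.imwrite("pics/w6.png",c["color"])
c=r.capture("side"); crop(c["color"],150,130,330,280,4,"side6.png")
```

```text
t 16.02 tcp [0.4916 0.071  0.1815] x [-1.     0.017  0.003] z [-0.003 -0.001 -1.   ] F [0.4 1.1 0.3] w 0.566
turn [-0.06 -0.17  0.03] then shift cm [ 7.54 27.47  3.15]
```

View pics/side6.png

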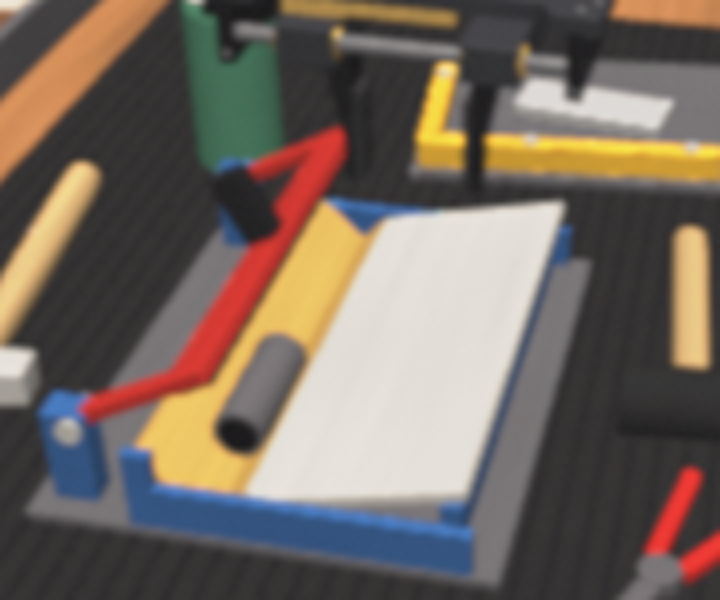

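Tube 1 has settled in the vee, at about (260,390) in the crop. Now tube 2.

Request:
move_arm([
  [[1.4,5.5,0,0,0,0,0.4],[1.4,5.5,0,0,0,0,0.4],[1.4,5.5,0,0,0,0,0.4],[1.4,5.5,1,0,0,0,0.4],[1.2,4,3,0,0,0,0.4],[0.5,1.3,4,0,0,0,0.4],[0,0,3,0,0,0,0.4],[0,0,0,0,0,0,0.4]],
])

```text
time_s: 17.12
tcp_pos: [0.4229, 0.3442, 0.069]
ee_rot: [[-1.0, 0.016, -0.004], [0.017, 1.0, -0.005], [0.004, -0.005, -1.0]]
wrist_force: [1.0, -0.3, -0.0]
gripper_width: 0.7
```

Run:
```python
from h import *
plan([.421,.347,.0165],178.9)
s=r.sense();c=r.capture("wrist"); cv2.imwrite("pics/w7.png",c["color"])
```

```text
t 17.12 tcp [0.4229 0.3442 0.069 ] x [-1.     0.017  0.004] z [-0.004 -0.005 -1.   ] F [ 1.  -0.3 -0. ] w 0.7
turn [-0.28 -0.21  0.15] then shift cm [0.19 0.28 5.25]
```

View pics/w7.png

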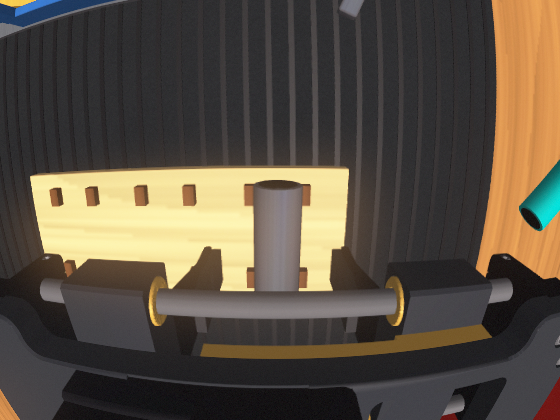

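Request:
move_arm([
  [[0,0.3,2,0,0,0,0.4],[0,0,1.9,0,0,0,0.4],[0,0,1.3,0,0,0,0.4],[0,0,0,0,0,0,0.4],[0,0,0,0,0,0,0.4]],
])

```text
time_s: 17.8
tcp_pos: [0.4249, 0.3492, 0.0202]
ee_rot: [[-1.0, 0.016, 0.001], [0.016, 1.0, 0.002], [-0.001, 0.002, -1.0]]
wrist_force: [-0.7, -0.0, -0.7]
gripper_width: 0.703
```

Request:
move_arm([
  [[0.3,-0.2,0.3,0,0,0,0.4],[0,0,0,0,0,0,0.1],[0,0,0,0,0,0,-1],[0,0,0,0,0,0,-1],[0,0,0,0,0,0,-1],[0,0,0,0,0,0,-1],[0,0,0,0,0,0,-1]],
])

```text
time_s: 18.68
tcp_pos: [0.4214, 0.3468, 0.0162]
ee_rot: [[-1.0, 0.017, 0.0], [0.017, 1.0, 0.0], [-0.0, 0.0, -1.0]]
wrist_force: [1.9, 0.7, 0.1]
gripper_width: 0.366
```

Request:
move_arm([
  [[0,0,-2,0,0,0,-1],[0,0,-4,0,0,0,-1],[0,0,-4,0,0,0,-1],[0,0,-3,0,0,0,-1],[0,0,0,0,0,0,-1]],
])

```text
time_s: 19.3
tcp_pos: [0.422, 0.3477, 0.1484]
ee_rot: [[-1.0, 0.017, 0.003], [0.017, 1.0, 0.004], [-0.003, 0.004, -1.0]]
wrist_force: [-0.2, -0.2, -1.7]
gripper_width: 0.357
```

Run:
```python
from h import *
plan([.4915,-.0595,.12],179)
s=r.sense();c=r.capture("wrist"); cv2.imwrite("pics/w8.png",c["color"])
```

```text
t 19.3 tcp [0.422  0.3477 0.1484] x [-1.     0.017 -0.003] z [ 0.003  0.004 -1.   ] F [-0.2 -0.2 -1.7] w 0.357
turn [0.25 0.17 0.05] then shift cm [ -7.66 -40.6    2.84]
```

View pics/w8.png

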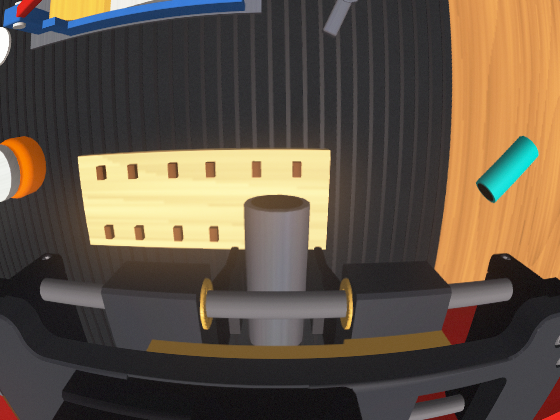

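Request:
move_arm([
  [[-1,-5,0,0,0,0,-1],[-1,-5,0,0,0,0,-1],[-1,-5,0,0,0,0,-1],[-1,-5,0,0,0,0,-1],[-1,-5,0,0,0,0,-1],[-1,-5,0,0,0,0,-1],[-1,-5,0,0,0,0,-1],[-0.7,-5.5,1,0,0,0,-1],[0,0,2.5,0,0,0,-1],[0,0,1.5,0,0,0,-1],[0,0,0,0,0,0,-1]],
])

```text
time_s: 20.72
tcp_pos: [0.4892, -0.0601, 0.0934]
ee_rot: [[-1.0, 0.018, -0.007], [0.018, 1.0, -0.001], [0.007, -0.001, -1.0]]
wrist_force: [0.3, -0.3, -0.8]
gripper_width: 0.359
```

Run:
```python
from h import *
plan([.4915,-.0595,.058],179)
s=r.sense();c=r.capture("wrist"); cv2.imwrite("pics/w9.png",c["color"])
```

```text
t 20.73 tcp [ 0.4892 -0.0601  0.0934] x [-1.     0.018  0.007] z [-0.007 -0.001 -1.   ] F [ 0.3 -0.3 -0.8] w 0.359
turn [-0.06 -0.39 -0.02] then shift cm [-0.22  0.07  3.54]
```

View pics/w9.png

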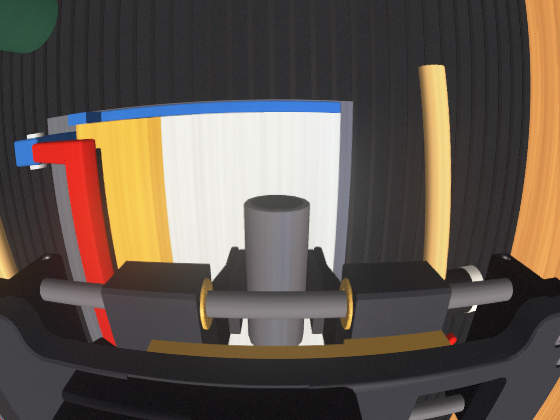

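Request:
move_arm([
  [[0.1,0,1.5,0,0,0,-1],[0,0,1,0,0,0,-1],[0,0,0.6,0,0,0,-1],[0,0,0,0,0,0,-1],[0,0,0,0,0,0,-1]],
])

```text
time_s: 21.4
tcp_pos: [0.491, -0.0594, 0.0655]
ee_rot: [[-1.0, 0.016, 0.001], [0.016, 1.0, 0.0], [-0.001, 0.0, -1.0]]
wrist_force: [-0.4, 0.1, -1.3]
gripper_width: 0.36
```

Request:
move_arm([
  [[0,0,0.4,0,0,0,-1],[0,0,0.3,0,0,0,-1],[0,0,0,0,0,0,-1]],
])

```text
time_s: 21.78
tcp_pos: [0.4903, -0.0596, 0.0579]
ee_rot: [[-1.0, 0.017, -0.001], [0.017, 1.0, -0.0], [0.001, -0.0, -1.0]]
wrist_force: [0.4, 0.2, -0.6]
gripper_width: 0.356
```

Request:
move_arm([
  [[0,0,0,0,0,0,0.05],[0,0,0,0,0,0,0.05],[0,0,0,0,0,0,0.05],[0,0,-0.5,0,0,0,0.05],[0,0,-0.8,0,0,0,0.05],[0,0,-1,0,0,0,0.05],[0,0,-2,0,0,0,0.05],[0,0,-2,0,0,0,0.05],[0,0,-2,0,0,0,0.05],[0,0,-4,0,0,0,0],[0,0,-3,0,0,0,0]],
])

```text
time_s: 23.15
tcp_pos: [0.4908, -0.0596, 0.2136]
ee_rot: [[-1.0, 0.016, 0.002], [0.016, 1.0, 0.0], [-0.002, 0.0, -1.0]]
wrist_force: [-0.2, -0.1, -0.1]
gripper_width: 0.506
```

Run:
```python
from h import *
plan([.6192,.0025,.21],-91,-31)
c=r.capture("side"); crop(c["color"],150,130,330,280,4,"side7.png")
c=r.capture("top"); cv2.imwrite("pics/top7.png",c["color"])
```

```text
t 23.15 tcp [ 0.4908 -0.0596  0.2136] x [-1.     0.016 -0.002] z [ 0.002  0.    -1.   ] F [-0.2 -0.1 -0.1] w 0.506
turn [-24.39  24.39 -87.52] then shift cm [ -6.43 -11.1   -6.25]
```

View pics/side7.png

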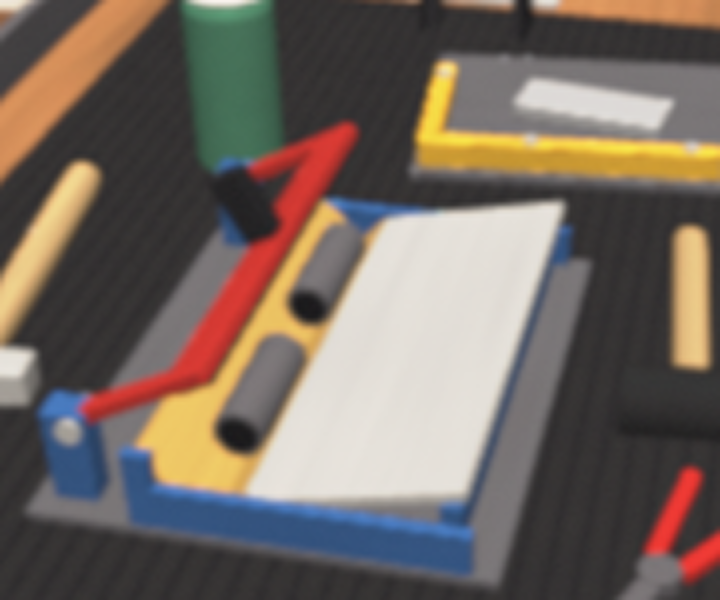

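View pics/top7.png

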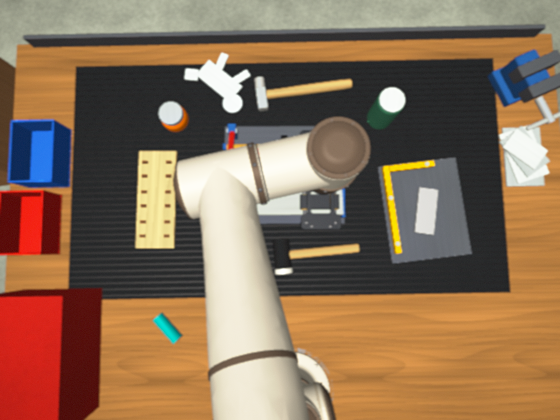

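Both tubes lie in the vee (crop 265,390 and 328,272) and the rack is empty. Next is lowering the clamp.

Request:
move_arm([
  [[0,0,0,0,0,-10,0],[0,0,0,0,0,-10,0],[0,0,0,0,0,-10,0],[0,0,0,0,0,-10,0],[0,0,0,0,0,-10,0],[0,0,0,0,0,-10,0],[0,0,0,0,0,-10,0],[0,0,0,0,0,-10,0],[0,0,0,0,0,-10,0],[-2,-5,0,0,0,0,0],[-2,-5,0,0,0,0,0],[-2,-5,0,0,0,0,0]],
])

```text
time_s: 24.75
tcp_pos: [0.6425, -0.0015, 0.2108]
ee_rot: [[-0.017, -1.0, -0.001], [-1.0, 0.017, 0.0], [-0.0, 0.001, -1.0]]
wrist_force: [-0.4, 0.0, 0.5]
gripper_width: 0.5
```

Request:
move_arm([
  [[0,0,0,-9.7,0,0,0],[0,0,0,-9.7,0,0,0],[0,0,0,-9.6,0,0,0],[0,0,0,0,0,0,0]],
])

```text
time_s: 25.25
tcp_pos: [0.6419, -0.0019, 0.2045]
ee_rot: [[-0.018, -0.87, -0.493], [-1.0, 0.016, 0.008], [0.0, 0.494, -0.87]]
wrist_force: [0.1, -0.3, -0.4]
gripper_width: 0.504
```

Run:
```python
from h import *
plan([.6095,.0045,.115],-91,-29)
s=r.sense();c=r.capture("wrist"); cv2.imwrite("pics/w10.png",c["color"])
```

```text
t 25.25 tcp [ 0.6419 -0.0019  0.2045] x [-0.018 -1.     0.   ] z [-0.493  0.008 -0.87 ] F [ 0.1 -0.3 -0.4] w 0.504
turn [ 0.57 -0.01 -0.03] then shift cm [-0.58 -1.5   9.41]
```

View pics/w10.png

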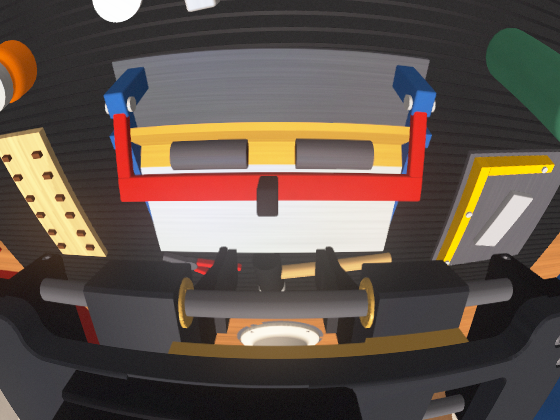

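Request:
move_arm([
  [[-0.6,-1.5,2,0,0,0,0],[0,0,2.5,0,0,0,0],[0,0,2.5,0,0,0,0],[0,0,2.2,0,0,0,0],[0,0,0,0,0,0,0],[0,0,0,0,0,0,-1],[0,0,0,0,0,0,-1],[0,0,0,0,0,0,-1],[0,0,0,0,0,0,-1]],
])

```text
time_s: 26.42
tcp_pos: [0.6105, 0.0051, 0.1237]
ee_rot: [[-0.016, -0.875, -0.484], [-1.0, 0.014, 0.009], [-0.001, 0.484, -0.875]]
wrist_force: [-0.3, 2.0, 2.2]
gripper_width: 0.181
```

Run:
```python
from h import *
s=tool(); g=s["tcp_pos"]-.019*s["ee_rot"][:,2]; print(g, g[[0,2]]-[.6677,.0556])
c=r.capture("side"); crop(c["color"],150,130,330,280,4,"side8.png")
```

```text
t 26.43 tcp [0.6105 0.0051 0.1237] x [-0.016 -1.    -0.001] z [-0.484  0.009 -0.875] F [-0.3  2.   2.2] w 0.181
[0.61968114 0.00491095 0.14033245] [-0.04801886  0.08473245]
```

View pics/side8.png

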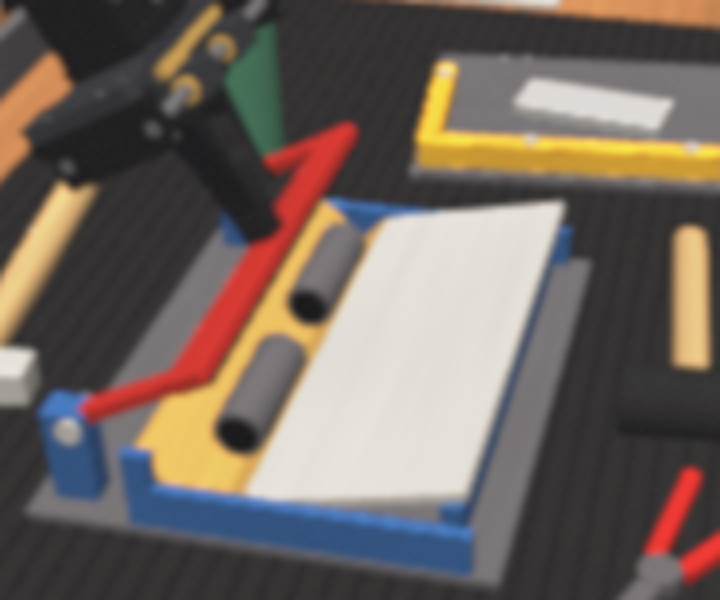

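Request:
move_arm([
  [[0,0.2,0.58,4,0,0,-1],[0,0.2,0.58,4,0,0,-1],[0,0.2,0.58,4,0,0,-1],[0,0.2,0.58,4,0,0,-1],[0,0.2,0.58,4,0,0,-1],[0,0.2,0.58,4,0,0,-1],[0,0,0,0,0,0,-1]],
])

```text
time_s: 27.35
tcp_pos: [0.5879, 0.0054, 0.0943]
ee_rot: [[-0.016, -0.996, -0.085], [-1.0, 0.016, 0.002], [-0.001, 0.085, -0.996]]
wrist_force: [3.5, 2.6, -5.0]
gripper_width: 0.182
```

Request:
move_arm([
  [[0,0.1,0.29,2,0,0,-1],[0,0.1,0.29,2,0,0,-1],[0,0,0,0,0,0,-1]],
])

```text
time_s: 27.72
tcp_pos: [0.5857, 0.0054, 0.0891]
ee_rot: [[-0.016, -1.0, -0.017], [-1.0, 0.016, 0.001], [-0.001, 0.017, -1.0]]
wrist_force: [1.6, 3.6, -2.2]
gripper_width: 0.181
```

Request:
move_arm([
  [[0,0.05,0.2,1,0,0,-1],[0,0,0.2,0,0,0,-1],[0,0,0,0,0,0,-1]],
])

```text
time_s: 28.1
tcp_pos: [0.5851, 0.0054, 0.0874]
ee_rot: [[-0.016, -1.0, 0.001], [-1.0, 0.016, 0.0], [-0.0, -0.001, -1.0]]
wrist_force: [-4.5, 5.9, 11.5]
gripper_width: 0.178
```

Run:
```python
from h import *
tool()
c=r.capture("side"); crop(c["color"],150,130,330,280,4,"side9.png")
```

```text
t 28.1 tcp [0.5851 0.0054 0.0874] x [-0.016 -1.    -0.   ] z [ 0.001  0.    -1.   ] F [-4.5  5.9 11.5] w 0.178
```

View pics/side9.png

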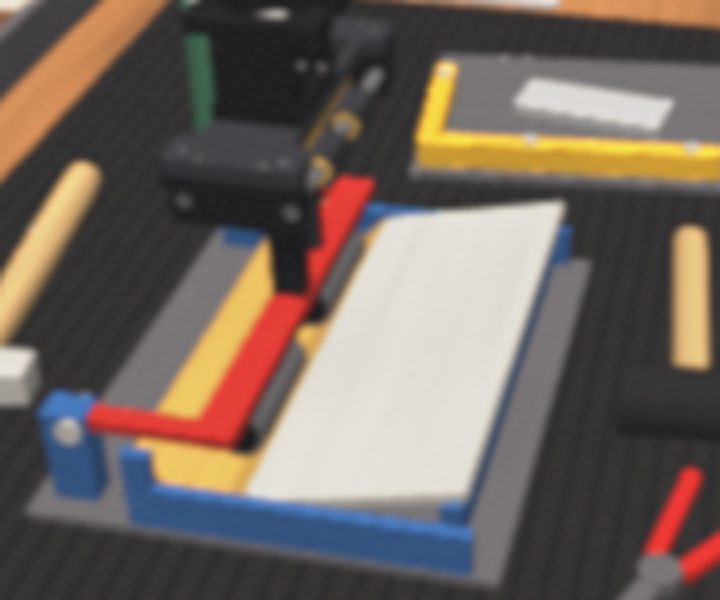

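Request:
move_arm([
  [[0,0,0.2,0,0,0,-1],[0,0,0.2,0,0,0,-1],[0,0,0,0,0,0,-1],[0,0,0,0,0,0,-1]],
])

```text
time_s: 28.65
tcp_pos: [0.5851, 0.0054, 0.0873]
ee_rot: [[-0.014, -1.0, 0.002], [-1.0, 0.014, -0.0], [0.0, -0.002, -1.0]]
wrist_force: [-12.1, 7.1, 29.3]
gripper_width: 0.179
```

Request:
move_arm([
  [[0,0,0,0,0,0,0],[0,0,0,0,0,0,0],[0,0,0,0,0,0,0],[0,0,-2,0,0,0,0],[0,0,-3,0,0,0,0],[0,0,-4,0,0,0,0],[0,0,-4,0,0,0,0],[0,0,0,0,0,0,0]],
])

```text
time_s: 29.65
tcp_pos: [0.5867, 0.0049, 0.2142]
ee_rot: [[-0.017, -1.0, 0.007], [-1.0, 0.017, 0.001], [-0.001, -0.007, -1.0]]
wrist_force: [0.8, 0.0, -0.8]
gripper_width: 0.5
```

Run:
```python
from h import *
tool()
c=r.capture("side"); crop(c["color"],150,130,330,280,4,"side10.png")
c=r.capture("wrist"); cv2.imwrite("pics/w11.png",c["color"])
c=r.capture("top"); np.set_printoptions(precision=4,suppress=True)
img=c["color"].astype(int)
crop(c["color"],370,145,480,270,4,"plate2.png")
m=((img.min(2)>190)&(img.max(2)-img.min(2)<40)).astype(np.uint8)
m2=m.copy()*0; m2[165:255,395:465]=m[165:255,395:465]
cn=max(cv2.findContours(m2,0,cv2.CHAIN_APPROX_NONE)[0],key=cv2.contourArea)
b=cv2.boxPoints(cv2.minAreaRect(cn)); sb=cast(c,b,.020); print("strip",sb,sb.mean(0))
```

```text
t 29.65 tcp [0.5867 0.0049 0.2142] x [-0.017 -1.    -0.001] z [ 0.007  0.001 -1.   ] F [ 0.8  0.  -0.8] w 0.5
strip [[ 0.4001 -0.3348  0.02  ]
 [ 0.5167 -0.3525  0.02  ]
 [ 0.5111 -0.3986  0.02  ]
 [ 0.3947 -0.3804  0.02  ]] [ 0.4557 -0.3666  0.02  ]
```

View pics/side10.png

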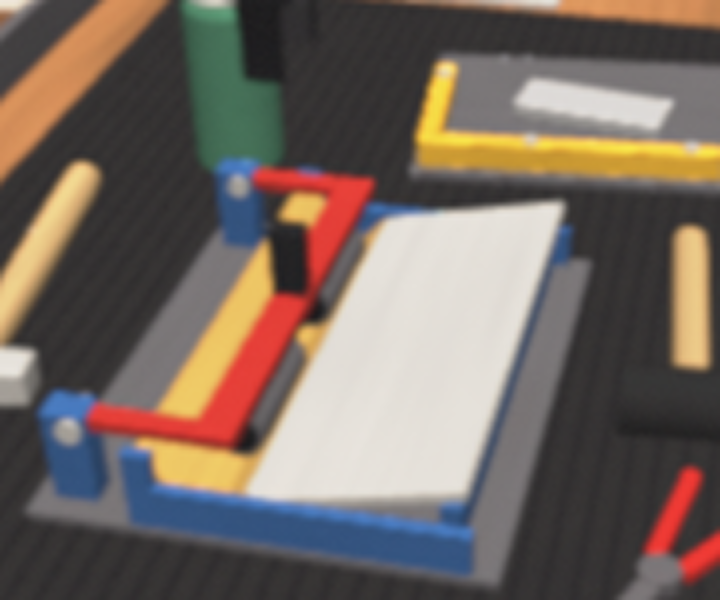

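View pics/w11.png

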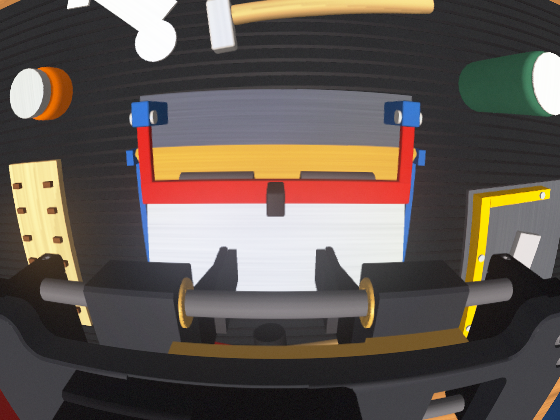

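View pics/plate2.png

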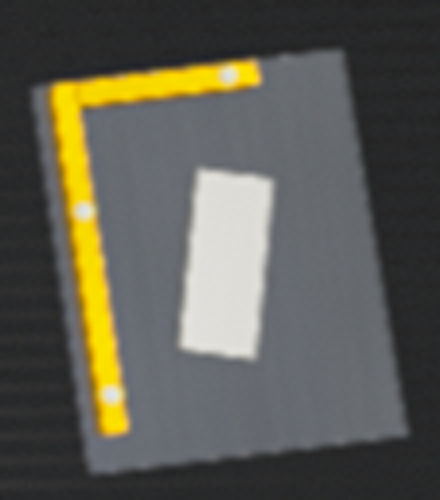

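The clamp bar is level and down on both tubes. The strip hasn't moved. Going to it now.

Run:
```python
from h import *
plan([.4557,-.3666,.15],-98.7)
```

```text
t 29.8 tcp [0.5839 0.0047 0.2095] x [-0.017 -1.     0.   ] z [-0.003 -0.    -1.   ] F [-0.5 -1.3 -0.6] w 0.496
turn [ 0.16 -0.03  7.72] then shift cm [38.64  7.06  5.95]
```

Request:
move_arm([
  [[0,0,0,0,0,7.7,0.6],[5.5,1,0,0,0,0,0.6],[5.5,1,0,0,0,0,0.6],[5.5,1,0,0,0,0,0.6],[5.5,1,0,0,0,0,0.6],[5.5,1,0,0,0,0,0.6],[5.5,1,0,0,0,0,0.6],[4.6,1,2,0,0,0,0.6],[1,0,3,0,0,0,0.6],[0,0,0,0,0,0,0.6]],
])

```text
time_s: 31.05
tcp_pos: [0.4546, -0.3658, 0.1568]
ee_rot: [[-0.153, -0.988, -0.008], [-0.988, 0.153, 0.004], [-0.003, 0.009, -1.0]]
wrist_force: [-0.2, 0.3, 0.4]
gripper_width: 0.797
```

Run:
```python
from h import *
plan([.4557,-.3666,.06],-98.7)
s=r.sense();c=r.capture("wrist"); cv2.imwrite("pics/w12.png",c["color"])
```

```text
t 31.05 tcp [ 0.4546 -0.3658  0.1568] x [-0.153 -0.988 -0.003] z [-0.008  0.004 -1.   ] F [-0.2  0.3  0.4] w 0.797
turn [ 0.51  0.17 -0.09] then shift cm [ 0.06 -0.12  9.68]
```

View pics/w12.png

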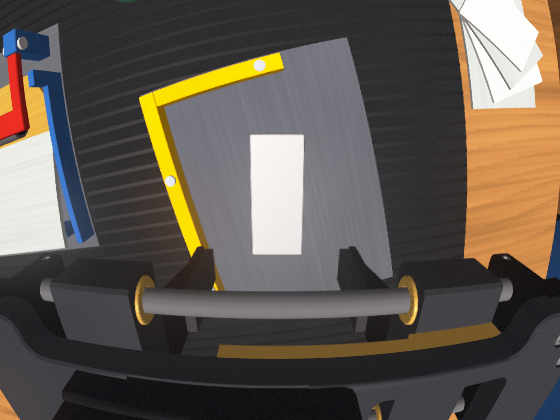

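Run:
```python
from h import *
s=r.sense();c=r.capture("wrist"); img=c["color"]
hsv=cv2.cvtColor(img,cv2.COLOR_BGR2HSV); m=cv2.inRange(hsv,(22,150,150),(34,255,255))
m[:, :130]=0
# long fence inner edge: rightmost yellow per row
e=[(np.where(m[y,130:240])[0].max()+130.5,y) for y in range(125,240,5)]
w=wcast(c,s,e,.030); f=np.polyfit(w[:,0],w[:,1],1); print("long inner: slope deg",np.degrees(np.arctan(f[0])),"res",np.abs(np.polyval(f,w[:,0])-w[:,1]).max(), "y at x=.45",np.polyval(f,.45))
e=[(x,np.where(m[40:130,x])[0].max()+40.5) for x in range(185,275,5)]
w2=wcast(c,s,e,.030); g=np.polyfit(w2[:,1],w2[:,0],1); print("short inner: deg",-np.degrees(np.arctan(g[0])),"res",np.abs(np.polyval(g,w2[:,1])-w2[:,0]).max())
# intersection
x=.55
for _ in range(20): x=np.polyval(g,np.polyval(f,x))
print("corner",x,np.polyval(f,x)); print(e[:3])
crop(img,130,30,320,270,3,"w12c.png")
mm=((img.min(2)>190)).astype(np.uint8); mm[:, :235]=0; mm[:,320:]=0; mm[:120]=0; mm[262:]=0
cn=max(cv2.findContours(mm,0,cv2.CHAIN_APPROX_NONE)[0],key=cv2.contourArea)
ap=cv2.boxPoints(cv2.minAreaRect(cn)); w=wcast(c,s,ap,.02); print("strip",w,w.mean(0))
```

```text
long inner: slope deg 5.615908545288993 res 0.000545493103259298 y at x=.45 -0.2819131628513256
short inner: deg 5.739179827236195 res 0.0005300588285813701
corner 0.5607270914924894 -0.2710252360913361
[(185, np.float64(98.5)), (190, np.float64(97.5)), (195, np.float64(95.5))]
strip [[ 0.51767381 -0.35140282  0.02      ]
 [ 0.5104292  -0.39879076  0.02      ]
 [ 0.39284615 -0.38345494  0.02      ]
 [ 0.40086864 -0.33096203  0.02      ]] [ 0.45545445 -0.36615264  0.02      ]
```

View pics/w12c.png

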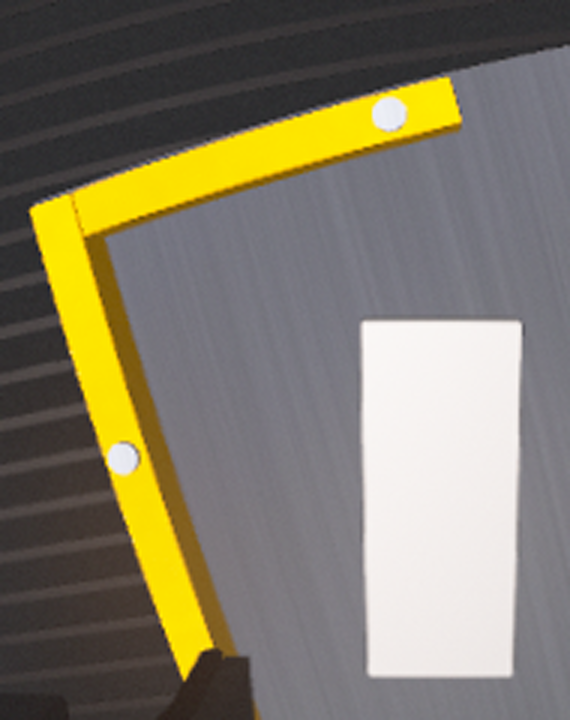

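Request:
move_arm([
  [[0,-0.1,3,0.5,0,0,0.6],[0,0,4,0,0,0,0.6],[0,0,4,0,0,0,0.6],[0,0,2,0,0,0,0.6],[0,0,0.7,0,0,0,0.6],[0,0,0,0,0,0,0.6],[0,0,0,0,0,0,0.6]],
])

```text
time_s: 32.02
tcp_pos: [0.4605, -0.3667, 0.0255]
ee_rot: [[-0.15, -0.989, 0.011], [-0.989, 0.15, -0.003], [0.001, -0.011, -1.0]]
wrist_force: [0.1, 0.2, 0.5]
gripper_width: 0.795
```

Run:
```python
from h import *
plan([.4557,-.3666,.012],-98.7)
s=r.sense();c=r.capture("wrist"); cv2.imwrite("pics/w13.png",c["color"])
```

```text
t 32.02 tcp [ 0.4605 -0.3667  0.0255] x [-0.15  -0.989  0.001] z [ 0.011 -0.003 -1.   ] F [0.1 0.2 0.5] w 0.795
turn [-0.66 -0.05  0.09] then shift cm [0.06 0.48 1.35]
```

View pics/w13.png

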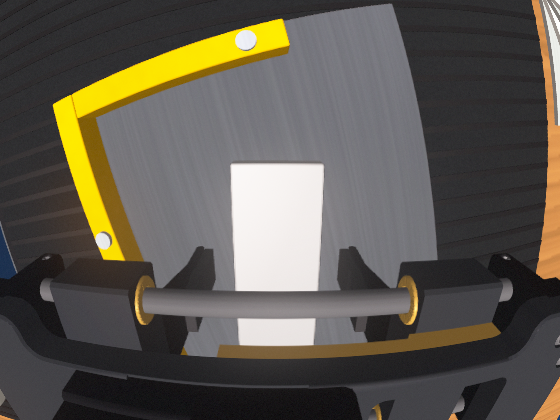

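Request:
move_arm([
  [[0,0.4,0.7,-0.6,0,0,0.6],[0,0,0.6,0,0,0,0.6],[0,0,0,0,0,0,0.6],[0,0,0,0,0,0,0.2]],
])

```text
time_s: 32.58
tcp_pos: [0.4555, -0.3659, 0.0108]
ee_rot: [[-0.15, -0.989, -0.002], [-0.989, 0.15, 0.0], [0.0, 0.002, -1.0]]
wrist_force: [-0.2, 0.3, -0.5]
gripper_width: 0.753
```

Request:
move_arm([
  [[0,0,0,0,0,0,-1],[0,0,0,0,0,0,-1],[0,0,0,0,0,0,-1],[0,0,0,0,0,0,-1],[0,0,0,0,0,0,-1]],
])

```text
time_s: 33.2
tcp_pos: [0.4556, -0.366, 0.0111]
ee_rot: [[-0.15, -0.989, -0.001], [-0.989, 0.15, 0.0], [0.0, 0.001, -1.0]]
wrist_force: [-0.3, -0.5, 0.5]
gripper_width: 0.571
```

Request:
move_arm([
  [[0,0,-0.4,0,0,0,-1],[0,0,0,0,0,-7,-1],[0,0,0,0,0,-7.2,-1],[0,0,0,0,0,0,-1]],
])

```text
time_s: 33.7
tcp_pos: [0.4547, -0.3653, 0.0142]
ee_rot: [[0.095, -0.995, -0.004], [-0.995, -0.095, 0.001], [-0.002, 0.003, -1.0]]
wrist_force: [0.0, -0.5, -4.6]
gripper_width: 0.569
```

Run:
```python
from h import *
plan([.5031,-.3283,.012],-84.3)
```

```text
t 33.7 tcp [ 0.4547 -0.3653  0.0142] x [ 0.095 -0.995 -0.002] z [-0.004  0.001 -1.   ] F [ 0.  -0.5 -4.6] w 0.569
turn [ 0.19  0.1  -0.26] then shift cm [-3.2  -5.19  0.22]
```

Request:
move_arm([
  [[-0.7,-1,0,0,0,-0.3,-1],[-0.7,-1,0,0,0,0,-1],[-0.6,-1,0,0,0,0,-1],[-0.6,-1,0,0,0,0,-1],[-0.6,-1,0,0,0,0,-1],[0,0,0,0,0,0,-1],[0,0,0,0,0,0,-1]],
])

```text
time_s: 34.58
tcp_pos: [0.5017, -0.3289, 0.0148]
ee_rot: [[0.102, -0.995, -0.002], [-0.995, -0.102, 0.001], [-0.001, 0.002, -1.0]]
wrist_force: [-0.4, -0.5, -4.1]
gripper_width: 0.568
```

Run:
```python
from h import *
plan([.5031,-.3283,.011],-84.3)
s=r.sense();c=r.capture("wrist"); cv2.imwrite("pics/w14.png",c["color"])
```

```text
t 34.58 tcp [ 0.5017 -0.3289  0.0148] x [ 0.102 -0.995 -0.001] z [-0.002  0.001 -1.   ] F [-0.4 -0.5 -4.1] w 0.568
turn [0.13 0.04 0.15] then shift cm [-0.04 -0.14  0.38]
```

View pics/w14.png

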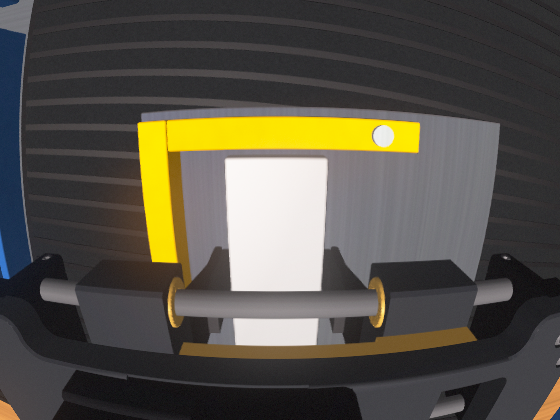

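Request:
move_arm([
  [[0,-0.1,0.35,0,0,0,-1],[0,-0.2,0,0,0,0,-1],[0,-0.2,0,0,0,0,-1],[0,0,0,0,0,0,-1]],
])

```text
time_s: 35.12
tcp_pos: [0.5061, -0.3286, 0.0111]
ee_rot: [[0.102, -0.995, -0.004], [-0.995, -0.102, 0.001], [-0.001, 0.004, -1.0]]
wrist_force: [-2.3, -1.5, -3.5]
gripper_width: 0.565
```

Request:
move_arm([
  [[0,-0.2,0,0,0,0,-1],[0,0,0,0,0,0,-1]],
])

```text
time_s: 35.38
tcp_pos: [0.5061, -0.3285, 0.0111]
ee_rot: [[0.101, -0.995, -0.007], [-0.995, -0.101, 0.001], [-0.002, 0.007, -1.0]]
wrist_force: [-6.9, -3.6, -1.2]
gripper_width: 0.567
```

Request:
move_arm([
  [[0,0,0,0,0,0,0.28],[0,0,0,0,0,0,0.28],[0,0,0,0,0,0,0.28],[0,0,-2,0,0,0,0.28],[0,0,-3,0,0,0,0.28],[3,0,0,0,0,0,-1],[3,0.3,0,0,0,0,-1],[0,0,0,0,0,0,-1],[0,0,0,0,0,0,-1],[0,0,0,0,0,0,-1],[0,0,0,0,0,0,-1]],
])

```text
time_s: 36.75
tcp_pos: [0.5124, -0.3876, 0.0615]
ee_rot: [[0.103, -0.995, -0.002], [-0.995, -0.103, 0.0], [-0.0, 0.002, -1.0]]
wrist_force: [-0.8, 0.6, -0.4]
gripper_width: 0.055
```

Run:
```python
from h import *
R=rz(5.7)[:2,:2]; k=np.array([.5607,-.2712])
p=k+R@[-.062,-.051-.055]; print(p); plan([*p,.012],-84.3)
s=r.sense();c=r.capture("wrist"); cv2.imwrite("pics/w15.png",c["color"])
```

```text
[ 0.50953445 -0.38283371]
t 36.75 tcp [ 0.5124 -0.3876  0.0615] x [ 0.103 -0.995 -0.   ] z [-0.002  0.    -1.   ] F [-0.8  0.6 -0.4] w 0.055
turn [0.09 0.03 0.21] then shift cm [-0.5   0.24  4.95]
```

View pics/w15.png

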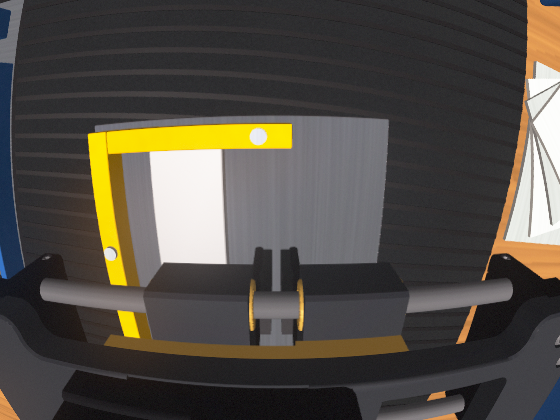

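Request:
move_arm([
  [[0,0.2,3,0,0,0,-1],[0,0,1.5,0,0,0,-1],[0,0,0.4,0,0,0,-1],[0,0,0,0,0,0,-1],[-0.8,0,0,0,0,0,-1],[-0.8,0,0,0,0,0,-1],[-0.5,0,0,0,0,0,-1],[-0.5,0,0,0,0,0,-1],[-0.5,0,0,0,0,0,-1],[0,0,0,0,0,0,-1]],
])

```text
time_s: 38.05
tcp_pos: [0.507, -0.3573, 0.0125]
ee_rot: [[0.102, -0.995, -0.001], [-0.995, -0.102, 0.0], [-0.0, 0.001, -1.0]]
wrist_force: [-1.4, -0.5, 0.2]
gripper_width: 0.002
```

Run:
```python
from h import *
s=tool();c=r.capture("wrist"); cv2.imwrite("pics/w16.png",c["color"])
```

```text
t 38.05 tcp [ 0.507  -0.3573  0.0125] x [ 0.102 -0.995 -0.   ] z [-0.001  0.    -1.   ] F [-1.4 -0.5  0.2] w 0.002
```

View pics/w16.png

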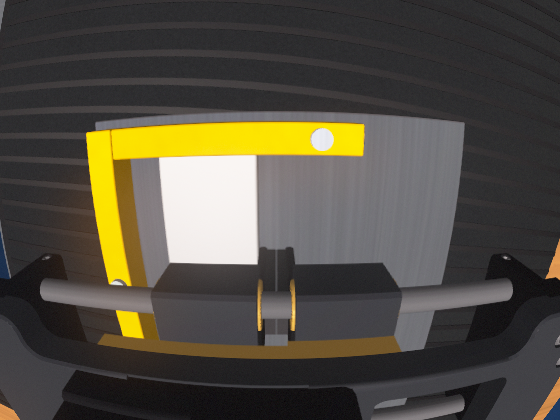

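Request:
move_arm([
  [[-0.4,0,0,0,0,0,-1],[-0.4,0,0,0,0,0,-1],[-0.4,0,0,0,0,0,-1],[-0.4,0,0,0,0,0,-1],[0,0,0,0,0,0,-1]],
])

```text
time_s: 38.72
tcp_pos: [0.5052, -0.341, 0.0123]
ee_rot: [[0.102, -0.995, -0.002], [-0.995, -0.102, 0.001], [-0.001, 0.002, -1.0]]
wrist_force: [-0.2, -0.0, -0.2]
gripper_width: 0.006
```

Request:
move_arm([
  [[-0.4,0,0,0,0,0,-1],[-0.4,0,0,0,0,0,-1],[0,0,0,0,0,0,-1]],
])

```text
time_s: 39.1
tcp_pos: [0.5049, -0.3366, 0.013]
ee_rot: [[0.103, -0.995, -0.0], [-0.995, -0.103, -0.004], [0.004, 0.0, -1.0]]
wrist_force: [-1.9, -12.7, -2.4]
gripper_width: 0.007
```

Run:
```python
from h import *
s=tool();c=r.capture("wrist"); cv2.imwrite("pics/w17.png",c["color"])
```

```text
t 39.1 tcp [ 0.5049 -0.3366  0.013 ] x [ 0.103 -0.995  0.004] z [-0.    -0.004 -1.   ] F [ -1.9 -12.7  -2.4] w 0.007
```

View pics/w17.png

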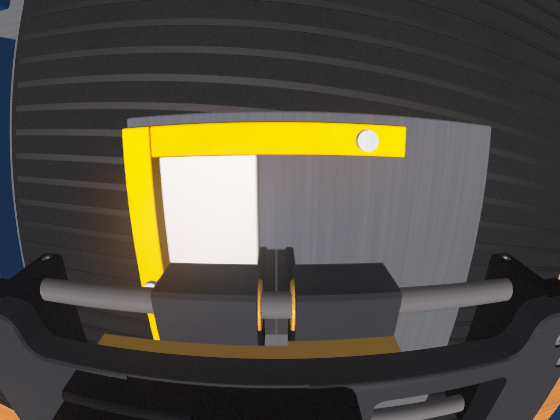

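Request:
move_arm([
  [[-0.2,0,0,0,0,0,-1],[0,0,0,0,0,0,-1],[0.7,0,0,0,0,0,-1],[0.7,0,-0.5,0,0,0,-1],[0,0,-4.5,0,0,0,-1],[-1.5,3,0,0,0,0,-1],[-2,3,0,0,0,0,-1],[-2,2.8,0,0,0,0,-1],[0,0,0,0,0,0,-1]],
])

```text
time_s: 40.28
tcp_pos: [0.4105, -0.2984, 0.0629]
ee_rot: [[0.102, -0.995, -0.003], [-0.995, -0.102, 0.002], [-0.002, 0.003, -1.0]]
wrist_force: [0.3, 0.1, -0.1]
gripper_width: 0.005
```

Run:
```python
from h import *
R=rz(5.7)[:2,:2]; k=np.array([.5607,-.2712])
p=k+R@[-.148,-.027]; print(p); plan([*p,.0125],-84.3)
s=r.sense();c=r.capture("wrist"); cv2.imwrite("pics/w18.png",c["color"])
```

```text
[ 0.41611341 -0.31276582]
t 40.27 tcp [ 0.4105 -0.2984  0.0629] x [ 0.102 -0.995 -0.002] z [-0.003  0.002 -1.   ] F [ 0.3  0.1 -0.1] w 0.005
turn [0.17 0.1  0.17] then shift cm [ 1.48 -0.41  5.04]
```

View pics/w18.png

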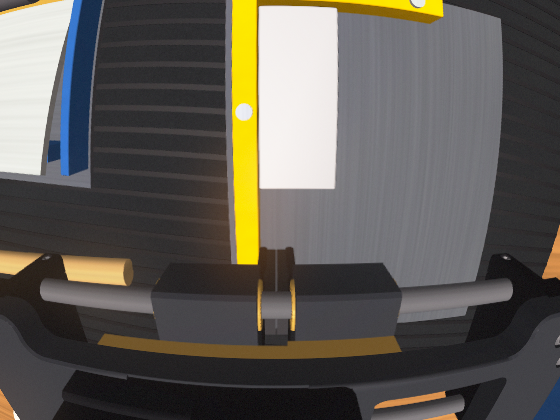

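Request:
move_arm([
  [[1.6,0.1,0,0,0,0,-1],[0,0,2.5,0,0,0,-1],[0,0,2,0,0,0,-1],[0,0,0.4,0,0,0,-1],[0,0,0,0,0,0,-1],[0,-0.5,0,0,0,0,-1],[0,-0.4,0,0,0,0,-1],[0,-0.4,0,0,0,0,-1],[0,0,0,0,0,0,-1]],
])

```text
time_s: 41.45
tcp_pos: [0.4267, -0.3146, 0.0138]
ee_rot: [[0.102, -0.995, -0.001], [-0.995, -0.102, 0.0], [-0.0, 0.001, -1.0]]
wrist_force: [0.3, 0.6, 0.5]
gripper_width: 0.003
```

Run:
```python
from h import *
s=tool();c=r.capture("wrist"); cv2.imwrite("pics/w19.png",c["color"])
```

```text
t 41.45 tcp [ 0.4267 -0.3146  0.0138] x [ 0.102 -0.995 -0.   ] z [-0.001  0.    -1.   ] F [0.3 0.6 0.5] w 0.003
```

View pics/w19.png

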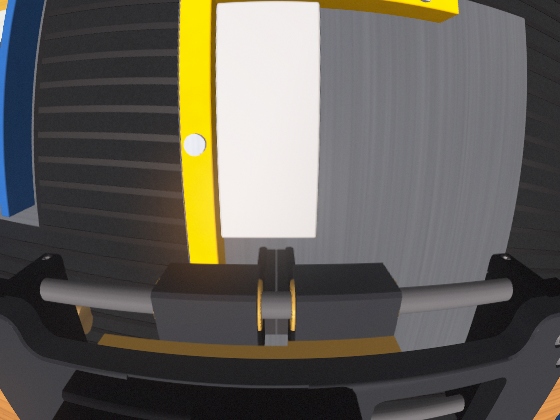

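Request:
move_arm([
  [[0,-0.3,0,0,0,0,-1],[0,-0.3,0,0,0,0,-1],[0,0,0,0,0,0,-1]],
])

```text
time_s: 41.88
tcp_pos: [0.4324, -0.314, 0.0135]
ee_rot: [[0.102, -0.995, -0.001], [-0.995, -0.102, 0.0], [-0.0, 0.001, -1.0]]
wrist_force: [0.4, 0.6, -0.3]
gripper_width: 0.005
```

Request:
move_arm([
  [[0,-0.2,0,0,0,0,-1],[0,-0.2,0,0,0,0,-1],[0,0,0,0,0,0,-1]],
])

```text
time_s: 42.25
tcp_pos: [0.4341, -0.3136, 0.0134]
ee_rot: [[0.102, -0.995, -0.006], [-0.995, -0.102, 0.001], [-0.002, 0.006, -1.0]]
wrist_force: [-4.1, -1.7, 2.6]
gripper_width: 0.004
```

Request:
move_arm([
  [[0,-0.3,0,0,0,0,-1],[0,0,0,0,0,0,-1]],
])

```text
time_s: 42.5
tcp_pos: [0.4342, -0.3134, 0.0133]
ee_rot: [[0.101, -0.995, -0.012], [-0.995, -0.101, 0.002], [-0.003, 0.011, -1.0]]
wrist_force: [-10.3, -4.6, 7.0]
gripper_width: 0.007
```

Request:
move_arm([
  [[0,-0.2,0,0,0,0,-1],[0,0,0,0,0,0,-1],[0,0.6,0,0,0,0,-1],[0,1,0,0,0,0,-1],[0,0,-3,0,0,0,-1],[0,0,-5,0,0,0,-1],[3,-3,-3,0,0,0,-1],[0,0,0,0,0,0,-1]],
])

```text
time_s: 43.5
tcp_pos: [0.4624, -0.3435, 0.1266]
ee_rot: [[0.102, -0.995, 0.007], [-0.995, -0.102, -0.004], [0.005, -0.007, -1.0]]
wrist_force: [-1.0, -0.0, -0.0]
gripper_width: 0.008
```

Run:
```python
from h import *
s=tool();c=r.capture("wrist"); img=c["color"];cv2.imwrite("pics/w20.png",img)
cv2.imwrite("pics/w20c.png",cv2.resize(img[0:270,130:330],None,fx=2.2,fy=2.2,interpolation=cv2.INTER_CUBIC))
```

```text
t 43.5 tcp [ 0.4624 -0.3435  0.1266] x [ 0.102 -0.995  0.005] z [ 0.007 -0.004 -1.   ] F [-1. -0. -0.] w 0.008
```

View pics/w20.png

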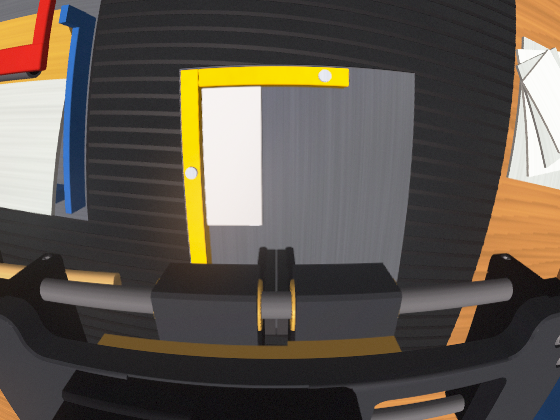

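View pics/w20c.png

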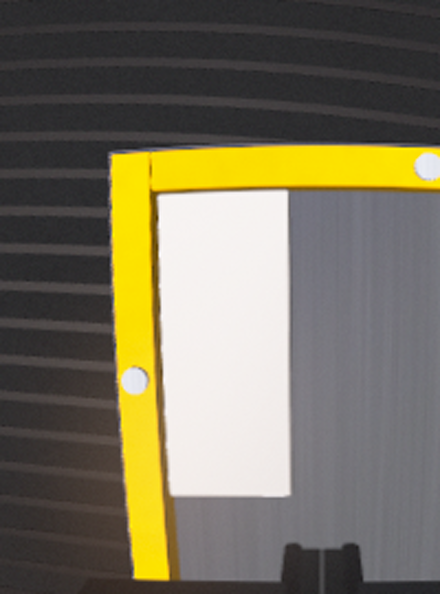

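Run:
```python
from h import *
s=r.sense();c=r.capture("wrist"); img=c["color"]
mm=((img.min(2)>190)).astype(np.uint8); mm[:, :198]=0; mm[:,275:]=0; mm[:80]=0; mm[235:]=0
L=[];Rr=[];T=[];B=[]
for y in range(100,216,6): q=np.where(mm[y])[0]; L.append((q.min()-.5,y)); Rr.append((q.max()+.5,y))
for x in range(210,256,4): q=np.where(mm[:,x])[0]; T.append((x,q.min()-.5)); B.append((x,q.max()+.5))
k=np.array([.5607,-.2712]);R=rz(5.7)[:2,:2]
for n,e,ax in(("L",L,0),("R",Rr,0),("T",T,1),("B",B,1)):
    w=(wcast(c,s,e,.02)[:,:2]-k)@R*1000
    f=np.polyfit(w[:,ax],w[:,1-ax],1); print(n,"mean",w.mean(0).round(1),"deg",np.degrees(np.arctan(f[0])).round(2))
hsv=cv2.cvtColor(img,cv2.COLOR_BGR2HSV); m=cv2.inRange(hsv,(22,150,200),(34,255,255)); m[:,:170]=0
e=[(np.where(m[y,170:230])[0].max()+170.5,y) for y in range(100,225,6)]
w=(wcast(c,s,e,.03)[:,:2]-k)@R*1000; f=np.polyfit(w[:,0],w[:,1],1); print("fence L",w.mean(0),np.degrees(np.arctan(f[0])))
e=[(x,np.where(m[50:100,x])[0].max()+50.5) for x in range(210,340,6)]
w=(wcast(c,s,e,.03)[:,:2]-k)@R*1000; f=np.polyfit(w[:,1],w[:,0],1); print("fence S",w.mean(0),np.degrees(np.arctan(f[0])))
```

```text
L mean [-62.1  -0.5] deg 0.23
R mean [-62.8 -49.3] deg -0.32
T mean [ -0.6 -23.9] deg 0.31
B mean [-119.4  -21.2] deg -0.29
fence L [-63.29335958   0.57954155] -0.0411054608438191
fence S [  0.14545094 -57.16562174] -0.17390670989220997
```

It reads flush to within about 1 mm. I'll press the long side once more to be sure.

Run:
```python
from h import *
R=rz(5.7)[:2,:2]; k=np.array([.5607,-.2712])
p=k+R@[-.062,-.085]; plan([*p,.0125],-84.3)
```

```text
t 43.6 tcp [ 0.458  -0.341   0.1229] x [ 0.101 -0.995 -0.001] z [-0.002  0.001 -1.   ] F [-0.5 -0.8 -1. ] w 0.004
turn [0.09 0.08 0.12] then shift cm [ 2.57 -4.72 11.04]
```

Request:
move_arm([
  [[2.6,-4.7,2,0,0,0,-1],[0,0,4,0,0,0,-1],[0,0,3.5,0,0,0,-1],[0,0,1.3,0,0,0,-1],[0,0,0,0,0,0,-1],[-0.6,0,0,0,0,0,-1],[-0.5,0,0,0,0,0,-1],[-0.4,0,0,0,0,0,-1],[0,0,0,0,0,0,-1]],
])

```text
time_s: 44.72
tcp_pos: [0.5061, -0.3473, 0.0159]
ee_rot: [[0.103, -0.995, -0.001], [-0.995, -0.103, -0.0], [-0.0, 0.001, -1.0]]
wrist_force: [0.2, 0.0, -0.2]
gripper_width: 0.007
```

Request:
move_arm([
  [[-0.4,0,0,0,0,0,-1],[-0.3,0,0,0,0,0,-1],[0,0,0,0,0,0,-1]],
])

```text
time_s: 45.1
tcp_pos: [0.5052, -0.3405, 0.0153]
ee_rot: [[0.102, -0.995, -0.002], [-0.995, -0.102, 0.0], [-0.001, 0.002, -1.0]]
wrist_force: [-0.8, 0.2, -0.6]
gripper_width: 0.008
```

Request:
move_arm([
  [[-0.3,0,0,0,0,0,-1],[-0.3,0,0,0,0,0,-1],[-0.2,0,0,0,0,0,-1],[0,0,0,0,0,0,-1]],
])

```text
time_s: 45.6
tcp_pos: [0.5049, -0.3364, 0.016]
ee_rot: [[0.103, -0.995, 0.0], [-0.995, -0.103, -0.005], [0.005, 0.0, -1.0]]
wrist_force: [-1.3, -13.8, -2.5]
gripper_width: 0.003
```

Request:
move_arm([
  [[-0.2,0,0,0,0,0,-1],[0,0,0,0,0,0,-1]],
])

```text
time_s: 45.85
tcp_pos: [0.5049, -0.3363, 0.0165]
ee_rot: [[0.103, -0.995, 0.001], [-0.995, -0.103, -0.007], [0.007, -0.001, -1.0]]
wrist_force: [-2.3, -20.0, -2.5]
gripper_width: 0.004
```

Request:
move_arm([
  [[0.8,0,0,0,0,0,-1],[1,0,0,0,0,0,-1],[0,0,-4,0,0,0,-1],[0,0,-5,0,0,0,-1],[0,4,-5,0,0,0,-1],[-4,4,-4,0,0,0,-1],[-5,3,0,0,0,0,-1],[-5,2,0,0,0,0,-1],[-5,2,0,0,0,0,-1],[-5,2,0,0,0,0,-1],[-5,0,0,0,0,0,-1],[0,0,0,0,0,0,-1]],
])

```text
time_s: 47.35
tcp_pos: [0.3128, -0.0782, 0.1913]
ee_rot: [[0.11, -0.994, 0.001], [-0.994, -0.11, 0.001], [-0.001, -0.001, -1.0]]
wrist_force: [-0.2, -1.2, 0.7]
gripper_width: 0.005
```

Run:
```python
from h import *
s=tool();c=r.capture("wrist"); cv2.imwrite("pics/w21.png",c["color"])
c=r.capture("top"); cv2.imwrite("pics/top21.png",c["color"])
c=r.capture("side"); crop(c["color"],150,110,360,280,3.8,"side21.png")
```

```text
t 47.35 tcp [ 0.3128 -0.0782  0.1913] x [ 0.11  -0.994 -0.001] z [ 0.001  0.001 -1.   ] F [-0.2 -1.2  0.7] w 0.005
```

View pics/w21.png

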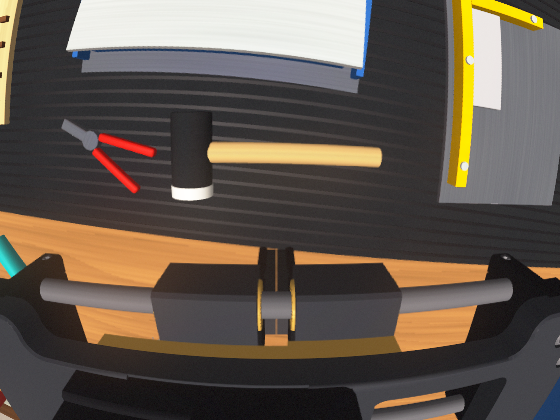

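View pics/side21.png

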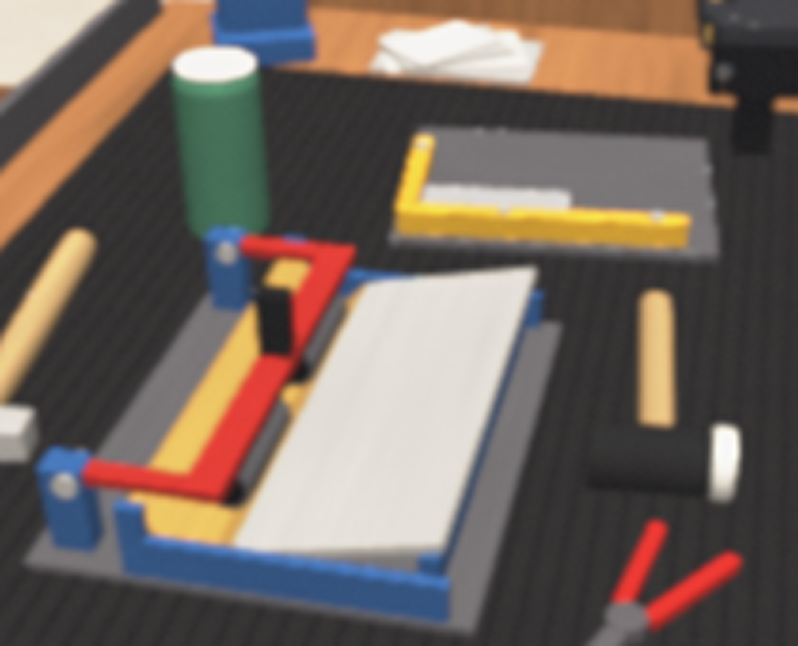

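View pics/top21.png

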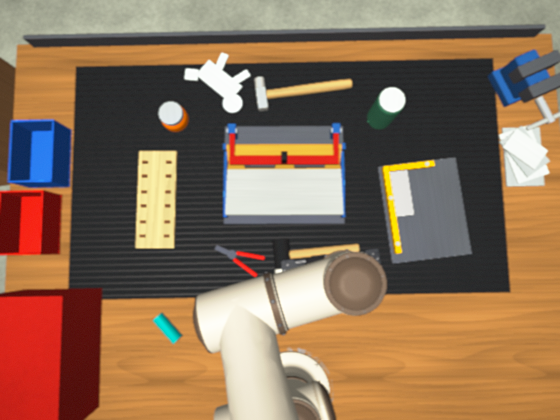

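Run:
```python
from station import r
print(r.finish_job()); print(r.sense()["time_s"])
```

```text
the job is handed in; nothing more can be done
None
the job is handed in; nothing more can be done
```

The tacking job is set up and handed in, with about 47.5 s on the clock when I handed it in. No verdict was reported.

- **Clamp and tubes:** I raised the clamp bar to its stop and released both tubes, one at a time, onto the ramp. Only two tubes were in the rack. Both rolled down and settled in the vee. I then pressed the bar down until it stopped moving, at 29 N. The last pictures show it level and resting on both tubes.
- **Strip:** I squared it up, set it against the short fence, then pressed it home on both sides, about 20 N on the long side and at least 10 N on the end. Before the last press on the long side, the camera put its edges about 1 mm from both fences and within about 0.3° of square. That is within the camera's accuracy of about 2 mm. The last press stopped at the same place.
- **Other objects:** The hammer, can, jar and turquoise tube look unmoved in the last top picture. I saw no strip knock or grip slip, and no check failed or disagreed.

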